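# Close the washed pantry canisters with their own lids

### The arm

A 6-joint arm with a two-finger parallel gripper is mounted at the origin on a cart in front of the work surface, level with it; the furniture and walls round the work are solid. World frame = base frame: x ahead of the robot, y to its left, z up, the work surface at z = 0. Lengths are in m, angles in degrees, forces in N, time in s.
With the tool pointing down it reaches from about 0.425 to 0.95 m from the base axis. Payload 14.7 kg.
Tool frame: the origin (TCP) lies between the finger pads; the fingertips stand 14 mm ahead of it and the grasp point (between the pads) lies 5 mm behind it (ctrl.nose_length is the distance from the TCP to the fingertips, in m); x points along the fingers, y is the direction in which the jaws open and shut, and the axes are right-handed (so a half turn about x gives the same grasp; the last joint's range is limited). The gripper opens to 85 mm and grips with 20 to 120 N. Pads are 22 mm wide; open, the fingers measure 114 mm over their backs; the gripper's body (76 mm by 85 mm) begins 54 mm behind the grasp point. The pads swing forward as they close: fully open they stand 13 mm farther back than shut.
Start: joints at [60.527, 27.513, 91.461, -0, 61.026, -2.67], TCP at [0.293, 0.58, 0.245] pointing down, gripper open.
Joint ranges: [-157.49, 157.49], [-46.99, 117.5], [13.45, 153.17], [-89.5, 269.5], [5.16, 153.95], [-167.48, 167.48]. Speed limits (degrees/s): [108.29, 108.29, 136.94, 172.46, 172.46, 172.46].

### API

Orientations are given as a 3x3 rotation matrix whose columns are the frame's x, y, z axes.
In Python, from rig import readout, get_image, camera_params, order, ctrl gives the robot as it stands.
- The arm moves only by the shell command python3 -m creep 'ROWS' [FORCE]. ROWS is JSON, a list of rows, each an object of numbers: "tx", "ty", "tz": the shift along the world's x, y, z in units of 30 mm (1.0 is 30 mm); "ax", "ay", "az": the turn, a rotation vector about the world's x, y, z in units of 5 degrees (1.0 is 5 degrees); "hand": the opening, from -1 (shut) to 1 (fully open). In form: [{"tx": .., "ty": .., "tz": .., "ax": .., "ay": .., "az": .., "hand": ..}, ...]. A call has 1 to 12 rows; each row shifts and turns the commanded pose from where the row before left it; what a row does not reach is not made up. A row lasts 1/12 s, in which the tool goes at most 41.7 mm and 7.16 degrees, less where a joint would pass 70% of its speed; a pose out of reach is approached as far as the arm can. A call is refused whole if a number of a shift passes 1 or a number of a turn 1, either way. A call with a gripper value outside its range is refused whole. The fingers move at their own pace and stop on an object; FORCE is the grip in N (left out, the last holds). Time passes only in rows, so rows that do not move let the fingers close. It gives the time, the measured TCP pose, the force and the opening at its end, in the units of the state.
- readout.read_state(): the state, without advancing time (a new reading comes with each control period).
- get_image(name): name is "scene" or "top" or "wrist"; returns the picture (384x512x3 uint8, red, green, blue); there is no depth.
- camera_params(name): a dict with "mtx" (3x3 intrinsics, pixels), "xyz" and "orientation" of the camera in the world. Camera axes: x right, y down, z forward; pixel columns grow to the right and rows downward; lengths in m; the calibration is good to about 2 mm. A picture is of the moment at which its call begins: read the wrist's pose just before it. camera_params takes no time and is no camera call; for the wrist camera it gives the pose at the moment of the call.
- order.sign_off(): hands the job in, once; it reports no verdict.
The state is a dict: "clock": time; "joints": joint angles; "dq": joint speeds; "joint_efforts": joint torques, N m; "tool_pos": TCP position; "ee_rot": TCP orientation; "ft_force": force on the tool from outside, world axes, zero at the start; "ft_torque": the same for the moment, N m; "grip_width": finger opening in m.
Only numpy, scipy, OpenCV 4.12 (cv2) and the standard library are available. Lean on these libraries where they do the work, as an engineer would, in place of code of your own. Each camera call takes 0.05 s, during which the arm holds its last target.

### The job

The four washed stoneware canisters are dry: pick out the four knobbed lids from among the other things on the counter and put each on its own canister, the one of the same width and glaze, fully down and level in the mouth. Leave the canisters standing upright where they are, and leave the glass and the coffee cup behind them alone; they stay open.

Things in the scene. Friction and masses are not known exactly. Their poses are not given: they have to be found in the camera images.
- canister_blue_mouth (a point): The blue canister, largest of four: round, straight, blue glazed stoneware pot, 88 mm wide, 96 mm high, loose, upright, open. Point: centre of its mouth, level with the rim, 96 mm over its underside; z up. Wall 4.5 mm: the mouth is 79 mm wide; inside floor 6 mm above the underside. A small blank paper label marks its -x side.
- canister_rust_mouth (a point): The rust-red canister, second largest of four: round, straight, rust-red glazed stoneware pot, 76 mm wide, 84 mm high, loose, upright, open. Point: centre of its mouth, level with the rim, 84 mm over its underside; z up. Wall 4.5 mm: the mouth is 67 mm wide; inside floor 6 mm above the underside. A small blank paper label marks its -x side.
- canister_green_mouth (a point): The green canister, third largest of four: round, straight, green glazed stoneware pot, 64 mm wide, 72 mm high, loose, upright, open. Point: centre of its mouth, level with the rim, 72 mm over its underside; z up. Wall 4.5 mm: the mouth is 55 mm wide; inside floor 6 mm above the underside. A small blank paper label marks its -x side.
- canister_grey_mouth (a point): The dark grey canister, smallest of four: round, straight, dark grey glazed stoneware pot, 52 mm wide, 60 mm high, loose, upright, open. Point: centre of its mouth, level with the rim, 60 mm over its underside; z up. Wall 4.5 mm: the mouth is 43 mm wide; inside floor 6 mm above the underside. A small blank paper label marks its -x side.
- lid_blue_mid (a point): The blue lid, largest of four: glazed stoneware with a wooden knob, loose, lying knob up on its plug. Point: on its axis half-way up, 23 mm over its underside; z up. From below: tapered plug 12 mm high, 65 mm wide at the foot, 73 mm at the top (the mouth is 79); disc 88 wide, 8 thick; round knob 20 wide, 26 high: 46 mm in all. Disc's underside 11 mm below the point. Belongs on the blue canister.
- lid_rust_mid (a point): The rust-red lid, second largest of four: glazed stoneware with a wooden knob, loose, lying knob up on its plug. Point: on its axis half-way up, 23 mm over its underside; z up. From below: tapered plug 12 mm high, 53 mm wide at the foot, 61 mm at the top (the mouth is 67); disc 76 wide, 8 thick; round knob 20 wide, 26 high: 46 mm in all. Disc's underside 11 mm below the point. Belongs on the rust-red canister.
- lid_green_mid (a point): The green lid, third largest of four: glazed stoneware with a wooden knob, loose, lying knob up on its plug. Point: on its axis half-way up, 23 mm over its underside; z up. From below: tapered plug 12 mm high, 41 mm wide at the foot, 49 mm at the top (the mouth is 55); disc 64 wide, 8 thick; round knob 20 wide, 26 high: 46 mm in all. Disc's underside 11 mm below the point. Belongs on the green canister.
- lid_grey_mid (a point): The dark grey lid, smallest of four: glazed stoneware with a wooden knob, loose, lying knob up on its plug. Point: on its axis half-way up, 23 mm over its underside; z up. From below: tapered plug 12 mm high, 29 mm wide at the foot, 37 mm at the top (the mouth is 43); disc 52 wide, 8 thick; round knob 20 wide, 26 high: 46 mm in all. Disc's underside 11 mm below the point. Belongs on the dark grey canister.
- tumbler_mid (a point): Bystander: an open teal glass tumbler, 68 mm across and 84 mm high, loose, upright near the shelf, behind the row of canisters and lids, on the right. The point is on its axis half-way up (42 mm). Furniture: the shelf behind has boards from x = 0.61 on, 0.32 m above the counter and higher, and a post with its front at x = 0.565 from y = 0 to 0.07, full height; keep arm and wrist clear of them.
- coffee_cup_mid (a point): Bystander: a small white coffee cup with a green band and a handle, 63 x 88 mm and 51 mm high, loose, upright near the shelf, behind the row, on the left. The point is half-way up (25 mm).

How it is judged:
By the outcome, as a careful person would: the job done as asked, in the order asked, and still so for the second after the job is handed in, with the robot touching nothing.
It also fails if it takes over 122 s, if anything falls off the work surface, if the arm or the gripper's body presses on something with over 40 N, if the wrist force passes 120 N, or if a joint passes its speed limit or range.

## Working session

There is one attempt and no reset: what is moved stays moved. The work goes in short steps, Python scripts to look and compute and a shell command to move; the robot and the scene stay as the last step left them, time stands still between calls to the robot, and variables do not carry over. Pictures are saved under pics/ and viewed, and the job is handed in when it is done.

```bash
ls; mkdir -p pics
python3 - <<'E'
from rig import readout,get_image,camera_params
import cv2,numpy as np
s=readout.read_state()
for k,v in s.items(): print(k,np.round(v,3).tolist())
for n in ["scene","top","wrist"]:
    p=camera_params(n); print(n,{k:np.round(v,3).tolist() for k,v in p.items()})
    im=get_image(n); cv2.imwrite(f"pics/{n}0.png",im[:,:,::-1])
E
```

```text
pics
clock 0.0
joints [60.527, 27.55, 91.496, -0.002, 61.026, -2.668]
dq [0.044, 0.065, -0.002, 0.024, 0.033, -0.016]
joint_efforts [-0.004, -95.064, -43.017, -0.0, 0.012, 0.0]
tool_pos [0.293, 0.58, 0.245]
ee_rot [[-0.001, 0.451, 0.893], [-0.001, 0.893, -0.451], [-1.0, -0.001, -0.0]]
ft_force [-0.829, 0.065, 0.201]
ft_torque [0.055, 0.004, -0.011]
grip_width 0.086
scene {'mtx': [[361.362, 0.0, 255.392], [0.0, 361.362, 193.066], [0.0, 0.0, 1.0]], 'xyz': [0.024, -0.784, 0.868], 'orientation': [[0.843, -0.346, 0.412], [-0.538, -0.527, 0.658], [-0.011, -0.776, -0.631]]}
top {'mtx': [[455.468, 0.0, 257.052], [0.0, 455.468, 188.801], [0.0, 0.0, 1.0]], 'xyz': [0.176, 0.017, 1.737], 'orientation': [[-0.084, -0.974, 0.21], [-0.996, 0.082, -0.02], [0.002, -0.211, -0.977]]}
wrist {'mtx': [[306.942, 0.0, 251.481], [0.0, 306.942, 194.993], [0.0, 0.0, 1.0]], 'xyz': [0.219, 0.616, 0.373], 'orientation': [[0.451, 0.846, 0.285], [0.892, -0.427, -0.145], [-0.001, 0.32, -0.947]]}
```

View pics/scene0.png

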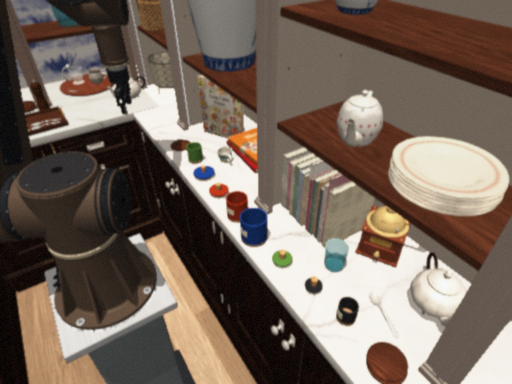

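View pics/top0.png

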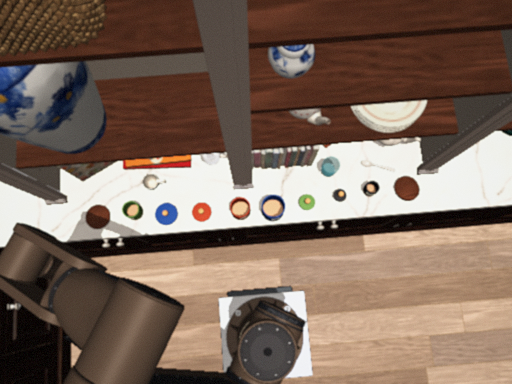

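View pics/wrist0.png

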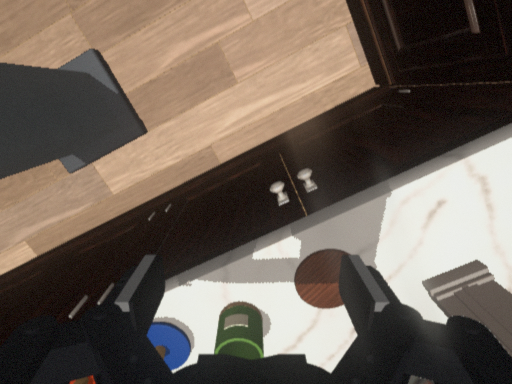

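Run:
```python
import cv2
t=cv2.imread('pics/top0.png')[150:240,80:430]; cv2.imwrite('pics/topz.png',cv2.resize(t[:,:],None,fx=2.28,fy=2.28,interpolation=cv2.INTER_NEAREST))
t=cv2.imread('pics/scene0.png')[130:335,170:370]; cv2.imwrite('pics/scenez.png',cv2.resize(t,None,fx=2.9,fy=2.9,interpolation=cv2.INTER_NEAREST))
```

```text
(no output)
```

View pics/topz.png

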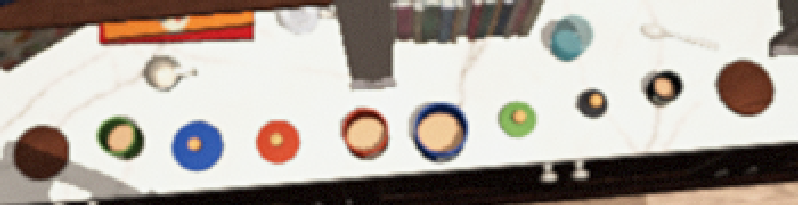

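View pics/scenez.png

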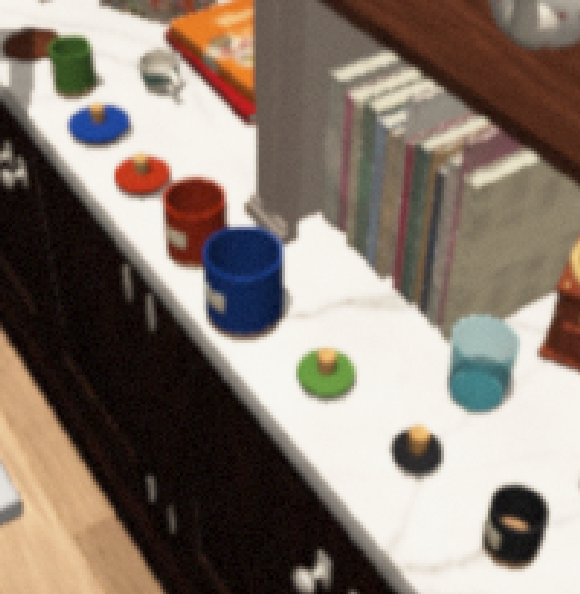

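```bash
cat > h.py <<'E'
import numpy as np,cv2
from rig import readout,get_image,camera_params,ctrl
def cast(p,uv,z):
    r=np.array(p['orientation'])@np.linalg.inv(p['mtx'])@np.array([uv[0],uv[1],1.]); c=np.array(p['xyz'])
    return c+r*(z-c[2])/r[2]
def proj(p,X):
    q=np.array(p['orientation']).T@(np.array(X)-np.array(p['xyz'])); q=np.array(p['mtx'])@q; return q[:2]/q[2]
E
python3 - <<'E'
from h import *
print(ctrl.nose_length, [a for a in dir(ctrl) if a[0]!='_'])
p=camera_params('top'); im=cv2.imread('pics/top0.png'); hsv=cv2.cvtColor(im,cv2.COLOR_BGR2HSV)
roi=np.zeros(im.shape[:2],np.uint8); roi[165:230,110:395]=1
H,S,V=[hsv[:,:,i].astype(int) for i in range(3)]
M={'blue':(H>100)&(H<130)&(S>120),'red':((H<9)|(H>172))&(S>150)&(V>90),'green':(H>40)&(H<75)&(S>90),'dark':(V<75)&(S<90)}
for k,m in M.items():
    n,l,st,c=cv2.connectedComponentsWithStats((m&(roi>0)).astype(np.uint8))
    for i in range(1,n):
        if st[i,4]<40: continue
        cn=cv2.findContours((l==i).astype(np.uint8),0,1)[0][0]
        el=cv2.fitEllipse(cv2.convexHull(cn)) if len(cn)>5 else None
        x,y,w,h,a=st[i]; ctr=(x+w/2-.5,y+h/2-.5)
        print(k,st[i].tolist(),np.round(c[i],1), np.round(cast(p,el[0],.02),3) ,[np.round(np.array(el[1])*3.75)])
E
```

```text
0.014 ['MotionError', 'nose_length']
blue [263, 195, 21, 12, 66] [273.7 198.6] [ 0.483 -0.074  0.02 ] [array([63., 77.])]
blue [156, 203, 21, 21, 307] [166.1 213.6] [0.479 0.336 0.02 ] [array([76., 79.])]
red [124, 165, 67, 4, 142] [157.1 166. ] [0.672 0.369 0.02 ] [array([ 16., 300.])]
red [193, 203, 18, 18, 222] [201.5 211.6] [0.475 0.202 0.02 ] [array([65., 67.])]
green [299, 195, 15, 15, 139] [306.1 202. ] [ 0.479 -0.202  0.02 ] [array([54., 56.])]
green [123, 202, 19, 17, 110] [131.9 209.6] [0.504 0.464 0.02 ] [array([59., 72.])]
dark [363, 182, 16, 12, 49] [370.1 187.8] [ 0.513 -0.455  0.02 ] [array([44., 58.])]
dark [334, 190, 11, 11, 53] [337.9 195.8] [ 0.495 -0.33   0.02 ] [array([37., 40.])]
```

```bash
python3 -m creep '[{"tx":0.8,"ty":-0.7,"az":0.7,"hand":0.4},{"tx":0.8,"ty":-0.8,"az":0.7,"hand":0.4},{"tx":0.8,"ty":-0.8,"az":0.7,"hand":0.4},{"tx":0.8,"ty":-0.8,"az":0.7,"hand":0.4},{"tx":0.8,"ty":-0.8,"az":0.7,"hand":0.4},{"tx":0.8,"ty":-0.8,"az":0.7,"hand":0.4},{"tx":0.7,"ty":-0.8,"az":0.7,"hand":0.4},{"tx":0.2,"ty":-0.5,"az":0.5,"hand":0.4},{"hand":0.4},{"hand":0.4}]' 40
python3 - <<'E'
from h import *
s=readout.read_state(); print(s['clock'],np.round(s['ee_rot'],3).tolist(),np.round(s['joints'],1),s['grip_width'])
cv2.imwrite('pics/w1.png',get_image('wrist')[:,:,::-1])
E
```

```text
0.15 [[-0.0, 0.451, 0.893], [-0.001, 0.893, -0.451], [-1.0, -0.001, -0.0]] [60.5 27.5 91.5  0.  61.  -2.7] 0.08565434145007086invalid input at $[0]: expected keys tx, ty, tz, ax, ay, az, hand
```

View pics/w1.png

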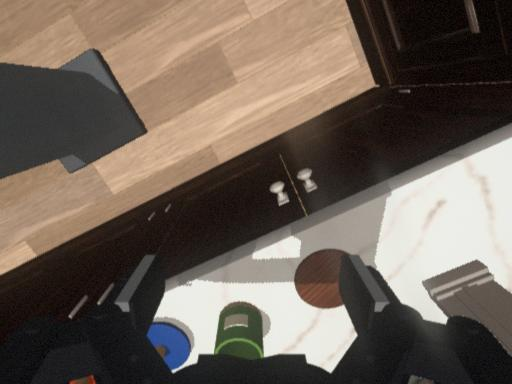

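All seven keys are needed.

```bash
python3 -m creep '[{"tx":0.8,"ty":-0.7,"tz":0,"ax":0,"ay":0,"az":0.7,"hand":0.4},{"tx":0.8,"ty":-0.8,"tz":0,"ax":0,"ay":0,"az":0.7,"hand":0.4},{"tx":0.8,"ty":-0.8,"tz":0,"ax":0,"ay":0,"az":0.7,"hand":0.4},{"tx":0.8,"ty":-0.8,"tz":0,"ax":0,"ay":0,"az":0.7,"hand":0.4},{"tx":0.8,"ty":-0.8,"tz":0,"ax":0,"ay":0,"az":0.7,"hand":0.4},{"tx":0.8,"ty":-0.8,"tz":0,"ax":0,"ay":0,"az":0.7,"hand":0.4},{"tx":0.7,"ty":-0.8,"tz":0,"ax":0,"ay":0,"az":0.7,"hand":0.4},{"tx":0.2,"ty":-0.5,"tz":0,"ax":0,"ay":0,"az":0.5,"hand":0.4},{"tx":0,"ty":0,"tz":0,"ax":0,"ay":0,"az":0,"hand":0.4},{"tx":0,"ty":0,"tz":0,"ax":0,"ay":0,"az":0,"hand":0.4}]' 40
python3 - <<'E'
from h import *
s=readout.read_state(); print(s['clock'],np.round(s['ee_rot'],3).tolist(),np.round(s['joints'],1),s['grip_width'])
import json
p=camera_params('wrist')
cv2.imwrite('pics/w1.png',get_image('wrist')[:,:,::-1])
json.dump({k:np.array(v).tolist() for k,v in p.items()},open('pics/w1.json','w'))
E
```

```text
clock: 1.03
tool_pos: [0.4644, 0.3995, 0.2452]
ee_rot: [[-0.0, -0.001, 1.0], [-0.0, 1.0, 0.001], [-1.0, -0.0, -0.0]]
ft_force: [-0.1, 0.2, -0.1]
grip_width: 0.0601
1.0333 [[-0.0, -0.001, 1.0], [-0.0, 1.0, 0.001], [-1.0, -0.0, -0.0]] [ 37.9  24.5  96.6   0.   58.9 -52.2] 0.060065117623957776
```

View pics/w1.png

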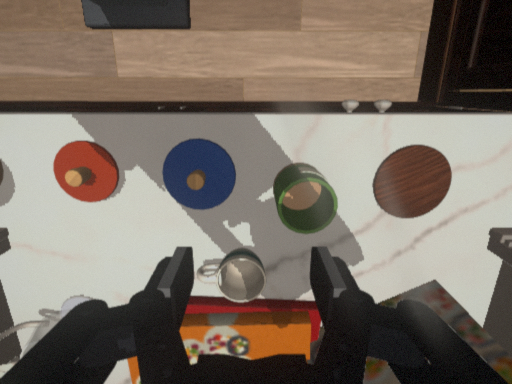

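```bash
cat >> h.py <<'E'
def hsvmask(im,kind):
    hsv=cv2.cvtColor(im,cv2.COLOR_BGR2HSV); H,S,V=[hsv[:,:,i].astype(int) for i in range(3)]
    return {'blue':(H>100)&(H<130)&(S>100),'red':((H<9)|(H>172))&(S>140),'green':(H>40)&(H<85)&(S>60),'dark':(V<70)&(S<120)}[kind].astype(np.uint8)
def lid(im,p,kind,uv,rad,D):
    m=hsvmask(im,kind); n,l,st,c=cv2.connectedComponentsWithStats(m)
    best=None
    for i in range(1,n):
        if st[i,4]>300 and np.hypot(*(c[i]-uv))<rad: 
            cn=max(cv2.findContours((l==i).astype(np.uint8),0,1)[0],key=len)
            h=cv2.convexHull(cn); el=cv2.fitEllipse(h)
            P=cast(p,el[0],.02)
            # size: cast hull to plane
            Q=np.array([cast(p,q[0],.02)[:2] for q in h]); (cc,r)=cv2.minEnclosingCircle(Q.astype(np.float32))
            print(kind,'ell px',np.round(el[0],1),'centre',np.round(P,4),'D',round(2*r*1000,1),'want',D,'circ c',np.round(cc,4))
            # knob
    return
E
python3 - <<'E'
from h import *
import json
im=cv2.imread('pics/w1.png'); p=json.load(open('pics/w1.json'))
lid(im,p,'blue',(199,174),20,88); lid(im,p,'red',(86,171),20,76)
z=im[150:245,260:350]; cv2.imwrite('pics/w1z.png',cv2.resize(z,None,fx=6,fy=6,interpolation=cv2.INTER_NEAREST))
for uv,nm in [((198,181),'bknob'),((74,178),'rknob')]: print(nm,np.round(cast(p,uv,.046),4))
E
```

```text
blue ell px [198.8 173.6] centre [0.4741 0.3361 0.02  ] D 85.3 want 88 circ c [0.4758 0.3361]
red ell px [ 85.5 171. ] centre [0.4711 0.2021 0.02  ] D 74.7 want 76 circ c [0.4719 0.2022]
bknob [0.4758 0.3394 0.046 ]
rknob [0.4725 0.2024 0.046 ]
```

View pics/w1z.png

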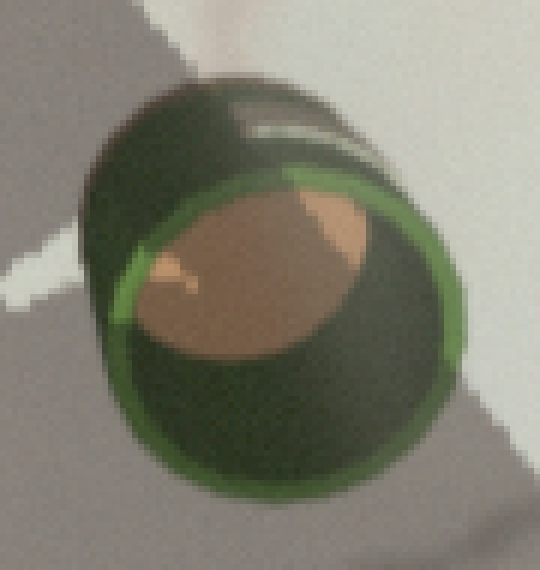

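```bash
cat >> h.py <<'E'
def rim(im,p,kind,uv,rad,D,h,thr=None):
    m=hsvmask(im,kind)*(255) if kind!='dark' else 255*np.ones(im.shape[:2],np.uint8)
    hsv=cv2.cvtColor(im,cv2.COLOR_BGR2HSV); V=hsv[:,:,2]
    yy,xx=np.mgrid[:im.shape[0],:im.shape[1]]; m[np.hypot(xx-uv[0],yy-uv[1])>rad]=0
    if thr is None: thr=cv2.threshold(V[m>0].reshape(-1,1),0,255,cv2.THRESH_OTSU)[0]
    b=((m>0)&(V>thr)).astype(np.uint8)
    n,l,st,c=cv2.connectedComponentsWithStats(b,connectivity=8); i=1+np.argmax(st[1:,4]); b=(l==i).astype(np.uint8)
    cn=max(cv2.findContours(b,0,1)[0],key=len); hu=cv2.convexHull(cn); el=cv2.fitEllipse(hu)
    Q=np.array([cast(p,q[0],h)[:2] for q in hu]); cc,r=cv2.minEnclosingCircle(Q.astype(np.float32))
    print(kind,'thr',thr,'px',np.round(el[0],1),'centre',np.round(cast(p,el[0],h),4),'D',round(2000*r,1),'want',D,'circ c',np.round(cc,4))
    return b
E
python3 - <<'E'
from h import *
import json
im=cv2.imread('pics/w1.png'); p=json.load(open('pics/w1.json'))
b=rim(im,p,'green',(307,205),45,64,.072)
cv2.imwrite('pics/b.png',cv2.resize(b[150:245,260:350]*255,None,fx=4,fy=4))
E
```

```text
green thr 90.0 px [312.5 203.5] centre [0.4928 0.4626 0.072 ] D 60.2 want 64 circ c [0.4925 0.4649]
```

View pics/b.png

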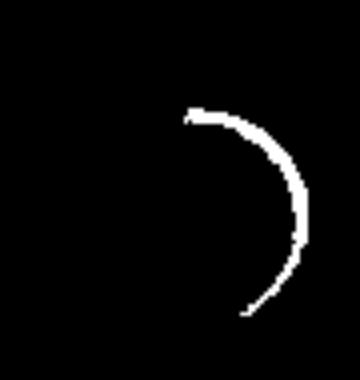

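Run:
```python
from h import *
import json
im=cv2.imread('pics/w1.png'); p=json.load(open('pics/w1.json'))
for t in (50,58,66): b=rim(im,p,'green',(307,205),45,64,.072,t)
b=rim(im,p,'green',(307,205),45,64,.072,58)
print(np.round(cast(p,(307.8,205.6),.072),4))
cv2.imwrite('pics/b.png',cv2.resize(b[150:245,260:350]*255,None,fx=4,fy=4))
```

```text
green thr 50 px [303.9 200.1] centre [0.489  0.4533 0.072 ] D 77.8 want 64 circ c [0.4891 0.4523]
green thr 58 px [303.8 200.1] centre [0.489  0.4533 0.072 ] D 77.8 want 64 circ c [0.4891 0.4523]
green thr 66 px [306.8 204.8] centre [0.4942 0.4567 0.072 ] D 63.7 want 64 circ c [0.495  0.4565]
green thr 58 px [303.8 200.1] centre [0.489  0.4533 0.072 ] D 77.8 want 64 circ c [0.4891 0.4523]
[0.4951 0.4578 0.072 ]
```

View pics/b.png

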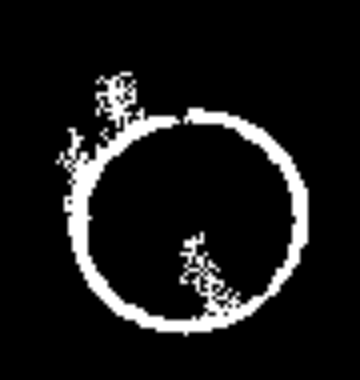

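```bash
python3 -m creep '[{"tx":0.2,"ty":-0.8,"tz":0,"ax":0,"ay":0,"az":0,"hand":0.3},{"tx":0.15,"ty":-0.8,"tz":-0.5,"ax":0,"ay":0,"az":0,"hand":0.3},{"tx":0,"ty":-0.48,"tz":-0.9,"ax":0,"ay":0,"az":0,"hand":0.3},{"tx":0,"ty":0,"tz":-1,"ax":0,"ay":0,"az":0,"hand":0.3},{"tx":0,"ty":0,"tz":-1,"ax":0,"ay":0,"az":0,"hand":0.3},{"tx":0,"ty":0,"tz":-1,"ax":0,"ay":0,"az":0,"hand":0.3},{"tx":0,"ty":0,"tz":-0.6,"ax":0,"ay":0,"az":0,"hand":0.3},{"tx":0,"ty":0,"tz":-0.2,"ax":0,"ay":0,"az":0,"hand":0.3},{"tx":0,"ty":0,"tz":0,"ax":0,"ay":0,"az":0,"hand":0.3}]'
python3 - <<'E'
from h import *
import json
p=camera_params('wrist'); im=get_image('wrist')[:,:,::-1]
cv2.imwrite('pics/w2.png',im)
json.dump({k:np.array(v).tolist() for k,v in p.items()},open('pics/w2.json','w'))
E
```

```text
clock: 1.83
tool_pos: [0.4733, 0.3383, 0.088]
ee_rot: [[-0.002, -0.004, 1.0], [-0.001, 1.0, 0.004], [-1.0, -0.001, -0.002]]
ft_force: [-0.6, 0.4, 0.7]
grip_width: 0.0559
```

View pics/w2.png

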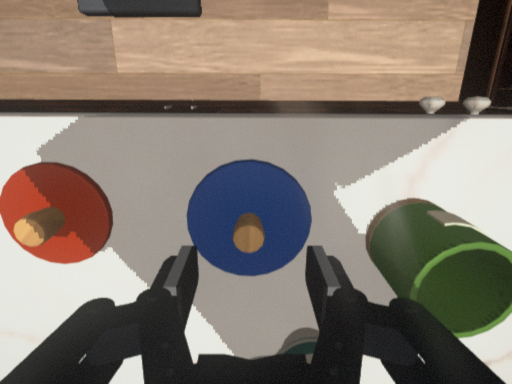

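Run:
```python
from h import *
import json
im=cv2.imread('pics/w2.png'); p=json.load(open('pics/w2.json'))
lid(im,p,'blue',(249,216),20,88); lid(im,p,'red',(58,213),20,76)
for uv in [(249,240)]: print(np.round(cast(p,uv,.046),4))
for t in (66,80,95): rim(im,p,'green',(462,289),60,64,.072,t)
```

```text
blue ell px [248.5 217.6] centre [0.4732 0.3352 0.02  ] D 86.6 want 88 circ c [0.4758 0.3351]
red ell px [ 55.4 212.6] centre [0.47   0.2022 0.02  ] D 76.6 want 76 circ c [0.4718 0.2023]
[0.4772 0.3358 0.046 ]
green thr 66 px [462.1 282.5] centre [0.4894 0.453  0.072 ] D 73.8 want 64 circ c [0.4917 0.453 ]
green thr 80 px [461.2 276.2] centre [0.4854 0.4516 0.072 ] D 56.1 want 64 circ c [0.4856 0.4506]
green thr 95 px [463.1 271.1] centre [0.4822 0.4519 0.072 ] D 51.9 want 64 circ c [0.4814 0.451 ]
```

```bash
python3 -m creep '[{"tx":0.08,"ty":-0.1,"tz":-0.6,"ax":0,"ay":0,"az":0,"hand":0.2},{"tx":0,"ty":0,"tz":-0.6,"ax":0,"ay":0,"az":0,"hand":0},{"tx":0,"ty":0,"tz":-0.43,"ax":0,"ay":0,"az":0,"hand":0},{"tx":0,"ty":0,"tz":0,"ax":0,"ay":0,"az":0,"hand":0},{"tx":0,"ty":0,"tz":0,"ax":0,"ay":0,"az":0,"hand":-0.5},{"tx":0,"ty":0,"tz":0,"ax":0,"ay":0,"az":0,"hand":-1},{"tx":0,"ty":0,"tz":0,"ax":0,"ay":0,"az":0,"hand":-1},{"tx":0,"ty":0,"tz":0,"ax":0,"ay":0,"az":0,"hand":-1},{"tx":0,"ty":0,"tz":0,"ax":0,"ay":0,"az":0,"hand":-1},{"tx":0,"ty":0,"tz":0,"ax":0,"ay":0,"az":0,"hand":-1}]' 45
```

```text
clock: 2.72
tool_pos: [0.4778, 0.3355, 0.0421]
ee_rot: [[0.002, -0.004, 1.0], [0.001, 1.0, 0.004], [-1.0, 0.001, 0.002]]
ft_force: [-1.8, 0.4, 8.0]
grip_width: 0.0182
```

```bash
python3 -m creep '[{"tx":0,"ty":0,"tz":0.2,"ax":0,"ay":0,"az":0,"hand":-1},{"tx":0,"ty":0,"tz":0.5,"ax":0,"ay":0,"az":0,"hand":-1},{"tx":0,"ty":0,"tz":0.9,"ax":0,"ay":0,"az":0,"hand":-1},{"tx":0,"ty":0,"tz":1,"ax":0,"ay":0,"az":0,"hand":-1},{"tx":0,"ty":-0.3,"tz":1,"ax":0,"ay":0,"az":0,"hand":-1},{"tx":0,"ty":-0.7,"tz":1,"ax":0,"ay":0,"az":0,"hand":-1},{"tx":0,"ty":-0.9,"tz":0.8,"ax":0,"ay":0,"az":0,"hand":-1},{"tx":0,"ty":-0.9,"tz":0.3,"ax":0,"ay":0,"az":0,"hand":-1},{"tx":0,"ty":-0.9,"tz":0,"ax":0,"ay":0,"az":0,"hand":-1},{"tx":0,"ty":-0.8,"tz":0,"ax":0,"ay":0,"az":0,"hand":-1},{"tx":0,"ty":-0.4,"tz":0,"ax":0,"ay":0,"az":0,"hand":-1},{"tx":0,"ty":0,"tz":0,"ax":0,"ay":0,"az":0,"hand":-1}]'
python3 - <<'E'
from h import *
import json
print(np.round(readout.read_state()['tool_pos'],4))
p=camera_params('wrist'); im=get_image('wrist')[:,:,::-1]
cv2.imwrite('pics/w3.png',im)
json.dump({k:np.array(v).tolist() for k,v in p.items()},open('pics/w3.json','w'))
E
```

```text
clock: 3.72
tool_pos: [0.4769, 0.1859, 0.2123]
ee_rot: [[0.001, -0.001, 1.0], [-0.0, 1.0, 0.001], [-1.0, -0.0, 0.001]]
ft_force: [0.1, 0.4, -0.5]
grip_width: 0.0182
[0.4769 0.1859 0.2123]
```

View pics/w3.png

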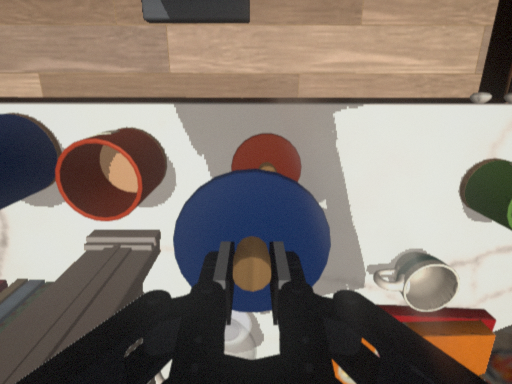

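```bash
python3 -m creep '[{"tx":0,"ty":-0.5,"tz":0,"ax":0,"ay":0,"az":0,"hand":-1},{"tx":0,"ty":-0.9,"tz":0,"ax":0,"ay":0,"az":0,"hand":-1},{"tx":0,"ty":-0.6,"tz":0,"ax":0,"ay":0,"az":0,"hand":-1},{"tx":0,"ty":0,"tz":0,"ax":0,"ay":0,"az":0,"hand":-1},{"tx":0,"ty":0,"tz":0,"ax":0,"ay":0,"az":0,"hand":-1}]'
python3 - <<'E'
from h import *
import json
im=cv2.imread('pics/w3.png'); p=json.load(open('pics/w3.json'))
for t in (90,110,130): rim(im,p,'red',(98,179),52,76,.084,t)
p=camera_params('wrist'); im=get_image('wrist')[:,:,::-1].copy()
cv2.imwrite('pics/w4.png',im)
json.dump({k:np.array(v).tolist() for k,v in p.items()},open('pics/w4.json','w'))
E
```

```text
clock: 4.18
tool_pos: [0.4773, 0.1282, 0.2116]
ee_rot: [[0.0, -0.002, 1.0], [0.0, 1.0, 0.002], [-1.0, 0.0, 0.0]]
ft_force: [-0.2, 0.2, -1.5]
grip_width: 0.0182
red thr 90 px [ 98.7 178.9] centre [0.4663 0.0526 0.084 ] D 76.0 want 76 circ c [0.4679 0.0523]
red thr 110 px [ 98.5 179.1] centre [0.4665 0.0524 0.084 ] D 75.4 want 76 circ c [0.4683 0.052 ]
red thr 130 px [ 98.4 179.1] centre [0.4666 0.0523 0.084 ] D 74.9 want 76 circ c [0.4683 0.0522]
```

View pics/w4.png

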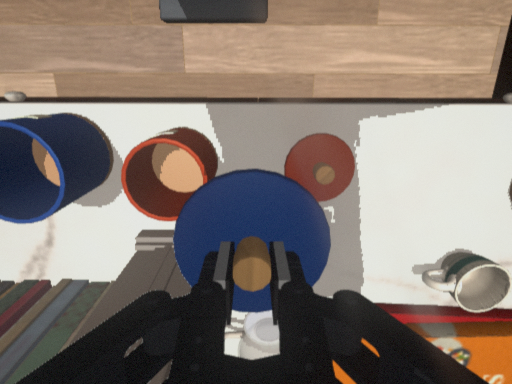

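```bash
python3 -m creep '[{"tx":0,"ty":-0.5,"tz":0,"ax":0,"ay":0,"az":0,"hand":-1},{"tx":0,"ty":-0.9,"tz":0,"ax":0,"ay":0,"az":0,"hand":-1},{"tx":0,"ty":-0.6,"tz":0,"ax":0,"ay":0,"az":0,"hand":-1},{"tx":0,"ty":0,"tz":0,"ax":0,"ay":0,"az":0,"hand":-1},{"tx":0,"ty":0,"tz":0,"ax":0,"ay":0,"az":0,"hand":-1}]'
python3 - <<'E'
from h import *
import json
im=cv2.imread('pics/w4.png'); p=json.load(open('pics/w4.json'))
for t in (90,110,130): rim(im,p,'red',(163,179),52,76,.084,t)
s=readout.read_state()
p=camera_params('wrist'); im=get_image('wrist')[:,:,::-1].copy()
cv2.imwrite('pics/w5.png',im)
json.dump({k:np.array(v).tolist() for k,v in p.items()},open('pics/w5.json','w'))
# held lid disc top ellipse
m=hsvmask(im,'blue')
yy,xx=np.mgrid[:384,:512]; m[np.hypot(xx-252,yy-240)>95]=0
n,l,st,c=cv2.connectedComponentsWithStats(m); i=1+np.argmax(st[1:,4]); hu=cv2.convexHull(max(cv2.findContours((l==i).astype(np.uint8),0,1)[0],key=len))
print(st[i],c[i],hu[:,0].min(0),hu[:,0].max(0)); el=cv2.fitEllipse(hu)
print(s['tool_pos'],el, [np.round(cast(p,el[0],s['tool_pos'][2]-d),4) for d in (.018,.022)])
E
```

```text
clock: 4.65
tool_pos: [0.4773, 0.0683, 0.2115]
ee_rot: [[0.0, -0.003, 1.0], [0.0, 1.0, 0.003], [-1.0, 0.0, 0.0]]
ft_force: [0.4, -0.3, -1.2]
grip_width: 0.0184
red thr 90 px [164.3 178.6] centre [0.4662 0.052  0.084 ] D 75.2 want 76 circ c [0.4676 0.052 ]
red thr 110 px [164.  178.7] centre [0.4663 0.0518 0.084 ] D 74.7 want 76 circ c [0.4679 0.0518]
red thr 130 px [163.9 178.8] centre [0.4664 0.0517 0.084 ] D 74.5 want 76 circ c [0.468  0.0517]
[  174   170   156   117 10775] [250.35489559 220.96547564] [174 170] [329 286]
[0.47733841 0.06826513 0.21152597] ((250.90322875976562, 241.55601501464844), (143.10629272460938, 154.03460693359375), 94.71858978271484) [array([0.47  , 0.0671, 0.1935]), array([0.4721, 0.0671, 0.1895])]
```

View pics/w5.png

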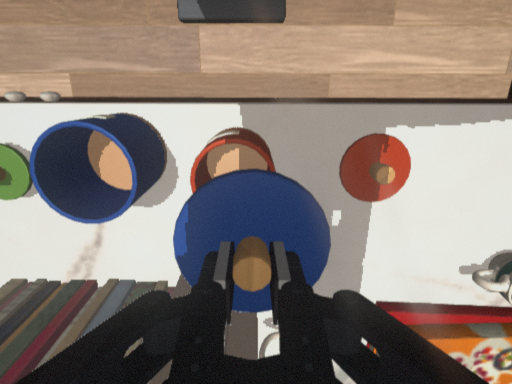

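```bash
cat >> h.py <<'E'
def circ(pts,trim=2):
    pts=np.array(pts,float)
    for _ in range(3):
        A=np.c_[2*pts,np.ones(len(pts))]; s=np.linalg.lstsq(A,(pts**2).sum(1),rcond=None)[0]; r=np.sqrt(s[2]+s[0]**2+s[1]**2)
        e=np.abs(np.hypot(*(pts-s[:2]).T)-r); k=e<max(.001,2*e.std()); pts=pts[k]
    return s[:2],2*r,len(pts)
def rimc(im,p,kind,uv,rad,D,h,thr):
    b=rim(im,p,kind,uv,rad,D,h,thr); cn=max(cv2.findContours(b,0,1)[0],key=len); hu=cv2.convexHull(cn)
    m=np.zeros_like(b); cv2.drawContours(m,[hu],-1,1,1); ys,xs=np.nonzero(m&b)
    c,d,n=circ([cast(p,q,h)[:2] for q in zip(xs,ys)]); print('   LSQ circle',np.round(c,4),'D',round(d*1000,1),n)
E
python3 - <<'E'
from h import *
import json
im=cv2.imread('pics/w5.png'); p=json.load(open('pics/w5.json'))
for t in (85,100,115): rimc(im,p,'blue',(84,171),62,88,.096,t)
im4=cv2.imread('pics/w4.png'); p4=json.load(open('pics/w4.json'))
rimc(im4,p4,'red',(163,179),52,76,.084,110)
im3=cv2.imread('pics/w3.png'); p3=json.load(open('pics/w3.json'))
rimc(im3,p3,'red',(98,179),52,76,.084,110)
im1=cv2.imread('pics/w1.png'); p1=json.load(open('pics/w1.json'))
rimc(im1,p1,'green',(307,205),45,64,.072,66)
zt=.2115-.0221
m=hsvmask(im,'blue'); m[:,:150]=0
print(np.round(cast(p,(251,169.5),zt-.008),4))
for r in (230,240,246,250,255):
    xs=np.nonzero(m[r])[0]; a,b=cast(p,(xs.min()-.5,r),zt),cast(p,(xs.max()+.5,r),zt); print(r,xs.min(),xs.max(),np.round((a+b)/2,4),round(1000*(b[1]-a[1]),1))
for uv in [(234,252),(270,252)]: print(np.round(cast(p,uv,zt+.026),4))
z=im[225:300,200:305]; cv2.imwrite('pics/z5.png',cv2.resize(z,None,fx=7,fy=7,interpolation=cv2.INTER_NEAREST))
z=im[100:235,15:180]; cv2.imwrite('pics/z5b.png',cv2.resize(z,None,fx=4,fy=4,interpolation=cv2.INTER_NEAREST))
E
```

```text
blue thr 85 px [ 83.2 171.7] centre [ 0.4571 -0.0701  0.096 ] D 87.5 want 88 circ c [ 0.4596 -0.0704]
   LSQ circle [ 0.4594 -0.0702] D 85.8 206
blue thr 100 px [ 83.1 171.8] centre [ 0.4572 -0.0702  0.096 ] D 87.1 want 88 circ c [ 0.4595 -0.0704]
   LSQ circle [ 0.4595 -0.0702] D 85.6 214
blue thr 115 px [ 83.  171.8] centre [ 0.4572 -0.0703  0.096 ] D 86.8 want 88 circ c [ 0.4595 -0.0705]
   LSQ circle [ 0.4595 -0.0703] D 85.5 209
red thr 110 px [164.  178.7] centre [0.4663 0.0518 0.084 ] D 74.7 want 76 circ c [0.4679 0.0518]
   LSQ circle [0.468  0.0519] D 73.6 132
red thr 110 px [ 98.5 179.1] centre [0.4665 0.0524 0.084 ] D 75.4 want 76 circ c [0.4683 0.052 ]
   LSQ circle [0.4681 0.0523] D 73.8 166
green thr 66 px [306.8 204.8] centre [0.4942 0.4567 0.072 ] D 63.7 want 64 circ c [0.495  0.4565]
   LSQ circle [0.4952 0.4567] D 61.7 104
[0.4338 0.0671 0.1814]
230 175 325 [0.4652 0.0666 0.1894] 81.3
240 174 327 [0.4712 0.0669 0.1894] 83.8
246 174 328 [0.4748 0.0672 0.1894] 85.0
250 175 328 [0.4773 0.0675 0.1894] 84.8
255 175 327 [0.4804 0.0672 0.1894] 84.8
[0.464  0.0594 0.2154]
[0.464  0.0759 0.2154]
```

View pics/z5.png

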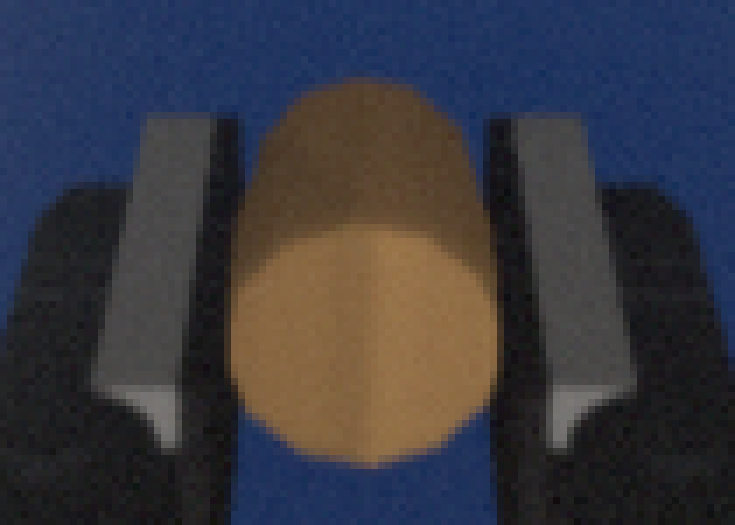

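View pics/z5b.png

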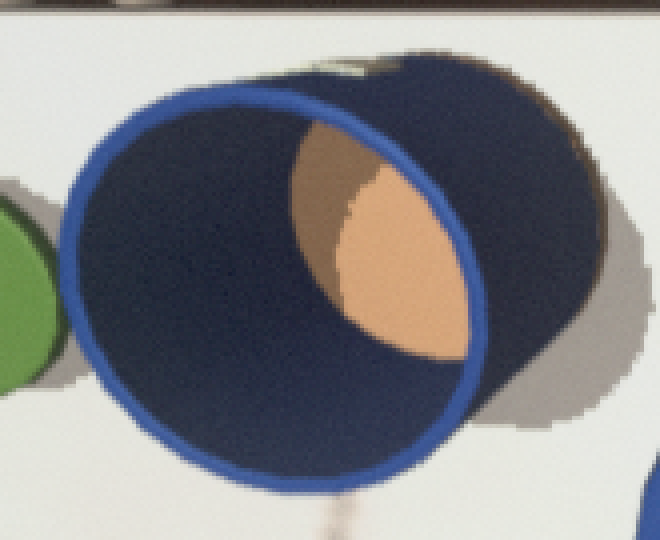

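Run:
```python
from h import *
import json
p=json.load(open('pics/w5.json'))
print(np.round(cast(p,(251.5,273.8),.2154),4))
```

```text
[0.4755 0.0674 0.2154]
```

```bash
python3 -m creep '[{"tx":0,"ty":-0.5,"tz":0,"ax":0,"ay":0,"az":0,"hand":-1},{"tx":-0.1,"ty":-0.9,"tz":0,"ax":0,"ay":0,"az":0,"hand":-1},{"tx":-0.1,"ty":-0.9,"tz":0,"ax":0,"ay":0,"az":0,"hand":-1},{"tx":-0.1,"ty":-0.9,"tz":0,"ax":0,"ay":0,"az":0,"hand":-1},{"tx":-0.17,"ty":-0.9,"tz":0,"ax":0,"ay":0,"az":0,"hand":-1},{"tx":-0.1,"ty":-0.49,"tz":-0.4,"ax":0,"ay":0,"az":0,"hand":-1},{"tx":0,"ty":0,"tz":-0.8,"ax":0,"ay":0,"az":0,"hand":-1},{"tx":0,"ty":0,"tz":-0.6,"ax":0,"ay":0,"az":0,"hand":-1},{"tx":0,"ty":0,"tz":-0.25,"ax":0,"ay":0,"az":0,"hand":-1},{"tx":0,"ty":0,"tz":0,"ax":0,"ay":0,"az":0,"hand":-1},{"tx":0,"ty":0,"tz":0,"ax":0,"ay":0,"az":0,"hand":-1}]'
python3 - <<'E'
from h import *
import json
s=readout.read_state();print(np.round(s['tool_pos'],4))
p=camera_params('wrist'); im=get_image('wrist')[:,:,::-1].copy()
cv2.imwrite('pics/w6.png',im)
json.dump({k:np.array(v).tolist() for k,v in p.items()},open('pics/w6.json','w'))
im=get_image('scene')[:,:,::-1].copy()[190:270,210:300]
cv2.imwrite('pics/s6.png',cv2.resize(im,None,fx=6,fy=6,interpolation=cv2.INTER_CUBIC))
E
```

```text
clock: 5.62
tool_pos: [0.4602, -0.0692, 0.1501]
ee_rot: [[-0.0, -0.005, 1.0], [0.0, 1.0, 0.005], [-1.0, 0.0, -0.0]]
ft_force: [-0.1, 0.4, -1.0]
grip_width: 0.0184
[ 0.4602 -0.0692  0.1501]
```

View pics/w6.png

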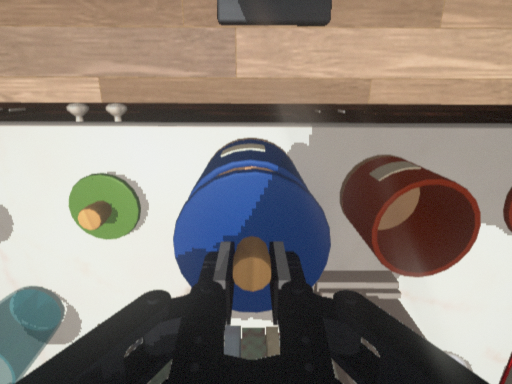

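View pics/s6.png

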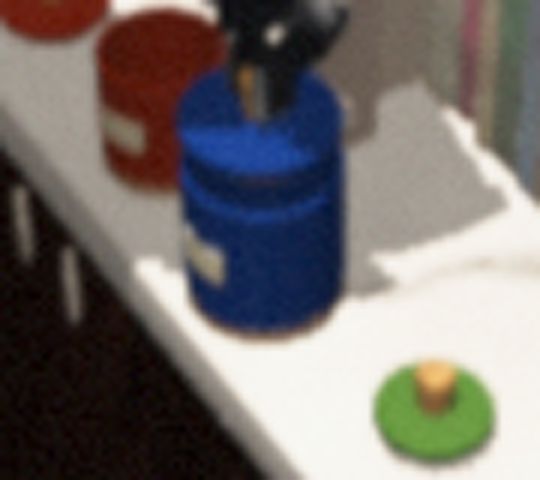

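```bash
python3 -m creep '[{"tx":0,"ty":0,"tz":-0.3,"ax":0,"ay":0,"az":0,"hand":-1},{"tx":0,"ty":0,"tz":-0.25,"ax":0,"ay":0,"az":0,"hand":-1},{"tx":0,"ty":0,"tz":-0.15,"ax":0,"ay":0,"az":0,"hand":-1},{"tx":0,"ty":0,"tz":0,"ax":0,"ay":0,"az":0,"hand":-1},{"tx":0,"ty":0,"tz":0,"ax":0,"ay":0,"az":0,"hand":-1}]'
```

```text
clock: 6.13
tool_pos: [0.4596, -0.0699, 0.1285]
ee_rot: [[-0.001, -0.003, 1.0], [0.0, 1.0, 0.003], [-1.0, 0.0, -0.001]]
ft_force: [0.7, -0.7, -1.9]
grip_width: 0.0179
```

```bash
python3 -m creep '[{"tx":0,"ty":0,"tz":-0.08,"ax":0,"ay":0,"az":0,"hand":-1},{"tx":0,"ty":0,"tz":0,"ax":0,"ay":0,"az":0,"hand":-1},{"tx":0,"ty":0,"tz":0,"ax":0,"ay":0,"az":0,"hand":-1}]'
```

```text
clock: 6.38
tool_pos: [0.4599, -0.07, 0.1265]
ee_rot: [[0.0, -0.003, 1.0], [-0.0, 1.0, 0.003], [-1.0, -0.0, 0.0]]
ft_force: [-0.5, 0.7, -0.7]
grip_width: 0.0182
```

```bash
python3 -m creep '[{"tx":0,"ty":0,"tz":-0.02,"ax":0,"ay":0,"az":0,"hand":-0.5},{"tx":0,"ty":0,"tz":0,"ax":0,"ay":0,"az":0,"hand":-0.3},{"tx":0,"ty":0,"tz":0,"ax":0,"ay":0,"az":0,"hand":-0.1},{"tx":0,"ty":0,"tz":0,"ax":0,"ay":0,"az":0,"hand":0},{"tx":0,"ty":0,"tz":0,"ax":0,"ay":0,"az":0,"hand":0},{"tx":0,"ty":0,"tz":0.3,"ax":0,"ay":0,"az":0,"hand":0},{"tx":0,"ty":0,"tz":0.7,"ax":0,"ay":0,"az":0,"hand":0},{"tx":0,"ty":0,"tz":1,"ax":0,"ay":0,"az":0,"hand":0.2},{"tx":0,"ty":0,"tz":1,"ax":0,"ay":0,"az":0,"hand":0.2},{"tx":0,"ty":0,"tz":0,"ax":0,"ay":0,"az":0,"hand":0.2},{"tx":0,"ty":0,"tz":0,"ax":0,"ay":0,"az":0,"hand":0.2}]'
python3 - <<'E'
from h import *
import json
s=readout.read_state();print(np.round(s['tool_pos'],4))
p=camera_params('wrist'); im=get_image('wrist')[:,:,::-1].copy()
cv2.imwrite('pics/w7.png',im)
json.dump({k:np.array(v).tolist() for k,v in p.items()},open('pics/w7.json','w'))
im=get_image('scene')[:,:,::-1].copy()[190:270,210:300]
cv2.imwrite('pics/s7.png',cv2.resize(im,None,fx=6,fy=6,interpolation=cv2.INTER_CUBIC))
E
```

```text
clock: 7.3
tool_pos: [0.4609, -0.0701, 0.218]
ee_rot: [[0.004, -0.003, 1.0], [-0.001, 1.0, 0.003], [-1.0, -0.001, 0.004]]
ft_force: [0.3, -0.1, -0.3]
grip_width: 0.0513
[ 0.4609 -0.0701  0.218 ]
```

View pics/w7.png

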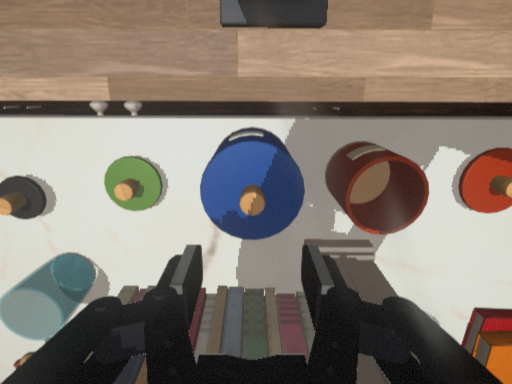

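View pics/s7.png

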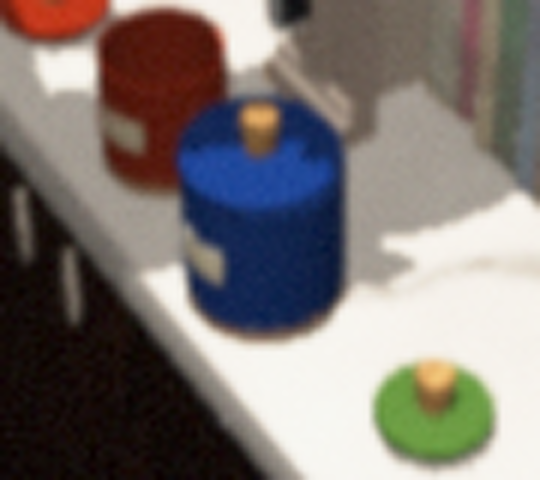

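```bash
python3 -m creep '[{"tx":0.07,"ty":0.5,"tz":0,"ax":0,"ay":0,"az":0,"hand":0.2},{"tx":0.1,"ty":0.9,"tz":0,"ax":0,"ay":0,"az":0,"hand":0.2},{"tx":0.1,"ty":0.9,"tz":0,"ax":0,"ay":0,"az":0,"hand":0.2},{"tx":0.1,"ty":0.9,"tz":0,"ax":0,"ay":0,"az":0,"hand":0.2},{"tx":0,"ty":0.9,"tz":0,"ax":0,"ay":0,"az":0,"hand":0.2},{"tx":0,"ty":0.9,"tz":0,"ax":0,"ay":0,"az":0,"hand":0.2},{"tx":0,"ty":0.9,"tz":0,"ax":0,"ay":0,"az":0,"hand":0.2},{"tx":0,"ty":0.9,"tz":0,"ax":0,"ay":0,"az":0,"hand":0.2},{"tx":0,"ty":0.9,"tz":-0.5,"ax":0,"ay":0,"az":0,"hand":0.2},{"tx":0,"ty":0.9,"tz":-0.8,"ax":0,"ay":0,"az":0,"hand":0.2},{"tx":0,"ty":0.5,"tz":-1,"ax":0,"ay":0,"az":0,"hand":0.2},{"tx":0,"ty":0,"tz":-1,"ax":0,"ay":0,"az":0,"hand":0.2}]'
python3 -m creep '[{"tx":0,"ty":0,"tz":-1,"ax":0,"ay":0,"az":0,"hand":0.2},{"tx":0,"ty":0,"tz":-0.4,"ax":0,"ay":0,"az":0,"hand":0.2},{"tx":0,"ty":0,"tz":0,"ax":0,"ay":0,"az":0,"hand":0.2},{"tx":0,"ty":0,"tz":0,"ax":0,"ay":0,"az":0,"hand":0.2}]'
python3 - <<'E'
from h import *
import json
im=cv2.imread('pics/w7.png'); p=json.load(open('pics/w7.json')); 
lid(im,p,'green',(133,183),20,64); lid(im,p,'dark',(20,199),20,52)
s=readout.read_state();print(np.round(s['tool_pos'],4))
p=camera_params('wrist'); im=get_image('wrist')[:,:,::-1].copy()
cv2.imwrite('pics/w8.png',im)
json.dump({k:np.array(v).tolist() for k,v in p.items()},open('pics/w8.json','w'))
lid(im,p,'red',(250,216),50,76)
E
```

```text
clock: 8.4
tool_pos: [0.4706, 0.2056, 0.1151]
ee_rot: [[0.0, -0.006, 1.0], [0.0, 1.0, 0.006], [-1.0, 0.0, 0.0]]
ft_force: [0.1, 0.0, -0.5]
grip_width: 0.0513
clock: 8.73
tool_pos: [0.4699, 0.2027, 0.0738]
ee_rot: [[-0.003, -0.003, 1.0], [-0.001, 1.0, 0.003], [-1.0, -0.001, -0.003]]
ft_force: [0.9, -1.2, -0.0]
grip_width: 0.0515
green ell px [132.6 183.2] centre [ 0.4758 -0.2028  0.02  ] D 63.3 want 64 circ c [ 0.4767 -0.2028]
dark ell px [ 22.  196.8] centre [ 0.4921 -0.3293  0.02  ] D 51.5 want 52 circ c [ 0.4926 -0.3291]
[0.4699 0.2027 0.0738]
red ell px [249.4 226.3] centre [0.4699 0.2004 0.02  ] D 74.8 want 76 circ c [0.472  0.2004]
```

View pics/w8.png

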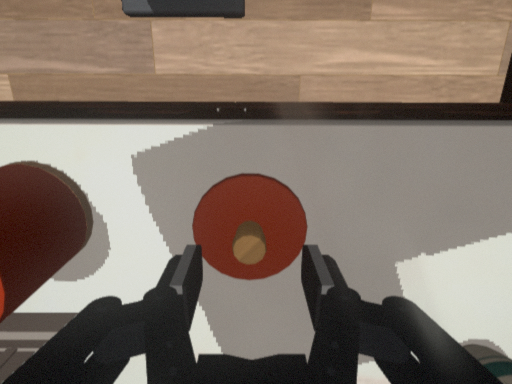

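```bash
python3 -m creep '[{"tx":0.07,"ty":-0.04,"tz":-0.4,"ax":0,"ay":0,"az":0,"hand":0.1},{"tx":0,"ty":0,"tz":-0.4,"ax":0,"ay":0,"az":0,"hand":0},{"tx":0,"ty":0,"tz":-0.2,"ax":0,"ay":0,"az":0,"hand":0},{"tx":0,"ty":0,"tz":0,"ax":0,"ay":0,"az":0,"hand":0},{"tx":0,"ty":0,"tz":0,"ax":0,"ay":0,"az":0,"hand":-0.5},{"tx":0,"ty":0,"tz":0,"ax":0,"ay":0,"az":0,"hand":-1},{"tx":0,"ty":0,"tz":0,"ax":0,"ay":0,"az":0,"hand":-1},{"tx":0,"ty":0,"tz":0,"ax":0,"ay":0,"az":0,"hand":-1},{"tx":0,"ty":0,"tz":0,"ax":0,"ay":0,"az":0,"hand":-1},{"tx":0,"ty":0,"tz":0,"ax":0,"ay":0,"az":0,"hand":-1}]' 45
```

```text
clock: 9.62
tool_pos: [0.4735, 0.202, 0.0455]
ee_rot: [[0.001, -0.003, 1.0], [0.0, 1.0, 0.003], [-1.0, 0.0, 0.001]]
ft_force: [-1.2, -2.4, 7.8]
grip_width: 0.0178
```

```bash
python3 -m creep '[{"tx":0,"ty":0,"tz":0.2,"ax":0,"ay":0,"az":0,"hand":-1},{"tx":0,"ty":0,"tz":0.6,"ax":0,"ay":0,"az":0,"hand":-1},{"tx":0,"ty":0,"tz":1,"ax":0,"ay":0,"az":0,"hand":-1},{"tx":0,"ty":0,"tz":1,"ax":0,"ay":0,"az":0,"hand":-1},{"tx":0,"ty":-0.2,"tz":1,"ax":0,"ay":0,"az":0,"hand":-1},{"tx":0,"ty":-0.6,"tz":0.8,"ax":0,"ay":0,"az":0,"hand":-1},{"tx":-0.04,"ty":-0.9,"tz":0.2,"ax":0,"ay":0,"az":0,"hand":-1},{"tx":-0.04,"ty":-0.9,"tz":0,"ax":0,"ay":0,"az":0,"hand":-1},{"tx":-0.04,"ty":-0.9,"tz":0,"ax":0,"ay":0,"az":0,"hand":-1},{"tx":-0.04,"ty":-0.9,"tz":0,"ax":0,"ay":0,"az":0,"hand":-1},{"tx":0,"ty":-0.57,"tz":0,"ax":0,"ay":0,"az":0,"hand":-1},{"tx":0,"ty":0,"tz":-0.4,"ax":0,"ay":0,"az":0,"hand":-1}]'
python3 -m creep '[{"tx":0,"ty":0,"tz":-0.8,"ax":0,"ay":0,"az":0,"hand":-1},{"tx":0,"ty":0,"tz":-0.2,"ax":0,"ay":0,"az":0,"hand":-1},{"tx":0,"ty":0,"tz":0,"ax":0,"ay":0,"az":0,"hand":-1},{"tx":0,"ty":0,"tz":0,"ax":0,"ay":0,"az":0,"hand":-1}]'
python3 - <<'E'
from h import *
import json
s=readout.read_state();print(np.round(s['tool_pos'],4))
p=camera_params('wrist'); im=get_image('wrist')[:,:,::-1].copy()
cv2.imwrite('pics/w9.png',im)
json.dump({k:np.array(v).tolist() for k,v in p.items()},open('pics/w9.json','w'))
im=get_image('scene')[:,:,::-1].copy()[160:260,190:300]
cv2.imwrite('pics/s9.png',cv2.resize(im,None,fx=5,fy=5,interpolation=cv2.INTER_CUBIC))
E
```

```text
clock: 10.62
tool_pos: [0.4691, 0.0502, 0.1788]
ee_rot: [[0.003, -0.002, 1.0], [-0.0, 1.0, 0.002], [-1.0, -0.0, 0.003]]
ft_force: [1.7, 0.4, -0.7]
grip_width: 0.0181
clock: 10.95
tool_pos: [0.4681, 0.0529, 0.1472]
ee_rot: [[-0.001, -0.004, 1.0], [-0.0, 1.0, 0.004], [-1.0, -0.0, -0.001]]
ft_force: [-0.4, 0.3, -0.7]
grip_width: 0.0175
[0.4681 0.0529 0.1472]
```

View pics/w9.png

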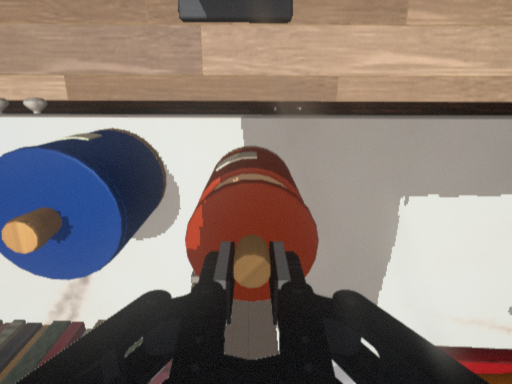

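View pics/s9.png

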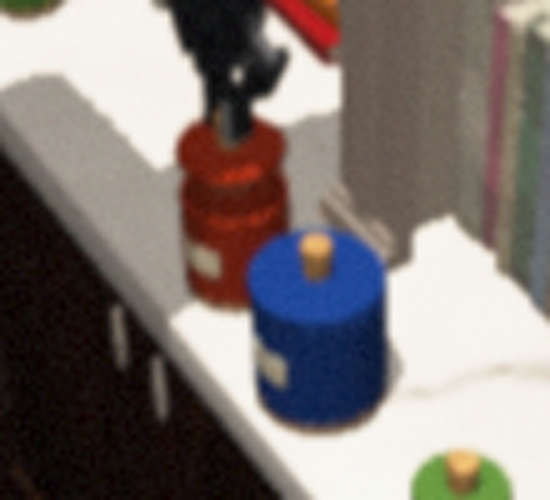

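```bash
python3 -m creep '[{"tx":0,"ty":0,"tz":-0.4,"ax":0,"ay":0,"az":0,"hand":-1},{"tx":0,"ty":0,"tz":-0.35,"ax":0,"ay":0,"az":0,"hand":-1},{"tx":0,"ty":0,"tz":-0.17,"ax":0,"ay":0,"az":0,"hand":-1},{"tx":0,"ty":0,"tz":0,"ax":0,"ay":0,"az":0,"hand":-1},{"tx":0,"ty":0,"tz":-0.05,"ax":0,"ay":0,"az":0,"hand":-1},{"tx":0,"ty":0,"tz":0,"ax":0,"ay":0,"az":0,"hand":-1},{"tx":0,"ty":0,"tz":0,"ax":0,"ay":0,"az":0,"hand":-1}]'
```

```text
clock: 11.63
tool_pos: [0.4686, 0.0528, 0.1183]
ee_rot: [[0.001, -0.004, 1.0], [0.0, 1.0, 0.004], [-1.0, 0.0, 0.001]]
ft_force: [-1.0, 1.1, -1.3]
grip_width: 0.0181
```

Nearly seated with no contact force; lower 1 mm more, release and back off.

```bash
python3 -m creep '[{"tx":0,"ty":0,"tz":-0.04,"ax":0,"ay":0,"az":0,"hand":-1},{"tx":0,"ty":0,"tz":0,"ax":0,"ay":0,"az":0,"hand":-0.5},{"tx":0,"ty":0,"tz":0,"ax":0,"ay":0,"az":0,"hand":-0.3},{"tx":0,"ty":0,"tz":0,"ax":0,"ay":0,"az":0,"hand":-0.1},{"tx":0,"ty":0,"tz":0,"ax":0,"ay":0,"az":0,"hand":0},{"tx":0,"ty":0,"tz":0,"ax":0,"ay":0,"az":0,"hand":0},{"tx":0,"ty":0,"tz":0.3,"ax":0,"ay":0,"az":0,"hand":0},{"tx":0,"ty":0,"tz":0.7,"ax":0,"ay":0,"az":0,"hand":0},{"tx":0,"ty":0,"tz":1,"ax":0,"ay":0,"az":0,"hand":0.2},{"tx":0,"ty":0,"tz":1,"ax":0,"ay":0,"az":0,"hand":0.2},{"tx":0,"ty":0,"tz":0.2,"ax":0,"ay":0,"az":0,"hand":0.2},{"tx":0,"ty":0,"tz":0,"ax":0,"ay":0,"az":0,"hand":0.2}]'
python3 - <<'E'
from h import *
import json
s=readout.read_state();print(np.round(s['tool_pos'],4))
p=camera_params('wrist'); im=get_image('wrist')[:,:,::-1].copy()
cv2.imwrite('pics/w10.png',im)
json.dump({k:np.array(v).tolist() for k,v in p.items()},open('pics/w10.json','w'))
im=get_image('scene')[:,:,::-1].copy()[160:260,190:300]
cv2.imwrite('pics/s10.png',cv2.resize(im,None,fx=5,fy=5,interpolation=cv2.INTER_CUBIC))
E
```

```text
clock: 12.63
tool_pos: [0.4696, 0.0528, 0.2151]
ee_rot: [[0.005, -0.003, 1.0], [0.0, 1.0, 0.003], [-1.0, 0.0, 0.005]]
ft_force: [0.8, -0.4, -0.7]
grip_width: 0.0515
[0.4696 0.0528 0.2151]
```

View pics/w10.png

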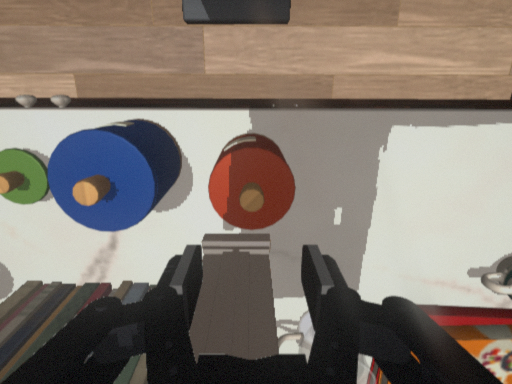

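View pics/s10.png

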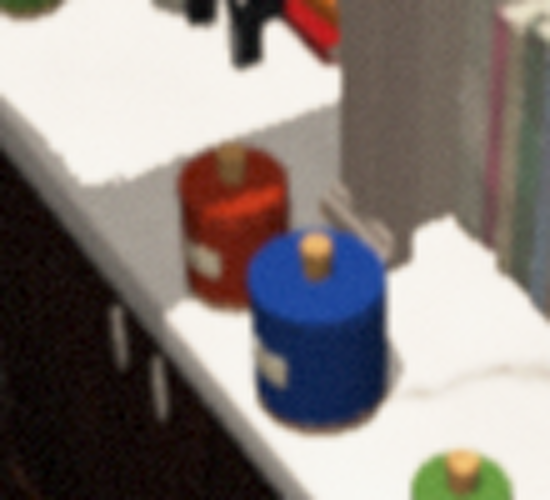

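```bash
python3 -m creep '[{"tx":0.05,"ty":-0.5,"tz":0,"ax":0,"ay":0,"az":0,"hand":0.2},{"tx":0.1,"ty":-0.9,"tz":0,"ax":0,"ay":0,"az":0,"hand":0.2},{"tx":0.1,"ty":-0.9,"tz":0,"ax":0,"ay":0,"az":0,"hand":0.2},{"tx":0,"ty":-0.9,"tz":0,"ax":0,"ay":0,"az":0,"hand":0.2},{"tx":0,"ty":-0.9,"tz":0,"ax":0,"ay":0,"az":0,"hand":0.2},{"tx":0,"ty":-0.9,"tz":0,"ax":0,"ay":0,"az":0,"hand":0.2},{"tx":0,"ty":-0.9,"tz":0,"ax":0,"ay":0,"az":0,"hand":0.2},{"tx":0,"ty":-0.9,"tz":0,"ax":0,"ay":0,"az":0,"hand":0.2},{"tx":0,"ty":-0.9,"tz":0,"ax":0,"ay":0,"az":0,"hand":0.2},{"tx":0,"ty":-0.79,"tz":-0.6,"ax":0,"ay":0,"az":0,"hand":0.2},{"tx":0,"ty":0,"tz":-0.9,"ax":0,"ay":0,"az":0,"hand":0.2},{"tx":0,"ty":0,"tz":-1,"ax":0,"ay":0,"az":0,"hand":0.2}]'
python3 -m creep '[{"tx":0,"ty":0,"tz":-1,"ax":0,"ay":0,"az":0,"hand":0.2},{"tx":0,"ty":0,"tz":-0.9,"ax":0,"ay":0,"az":0,"hand":0.2},{"tx":0,"ty":0,"tz":-0.25,"ax":0,"ay":0,"az":0,"hand":0.2},{"tx":0,"ty":0,"tz":0,"ax":0,"ay":0,"az":0,"hand":0.2},{"tx":0,"ty":0,"tz":0,"ax":0,"ay":0,"az":0,"hand":0.2}]'
python3 - <<'E'
from h import *
import json
s=readout.read_state();print(np.round(s['tool_pos'],4))
p=camera_params('wrist'); im=get_image('wrist')[:,:,::-1].copy()
cv2.imwrite('pics/w11.png',im)
json.dump({k:np.array(v).tolist() for k,v in p.items()},open('pics/w11.json','w'))
lid(im,p,'green',(250,216),50,64)
lid(im,p,'dark',(60,230),60,52)
E
```

```text
clock: 13.73
tool_pos: [0.4755, -0.2033, 0.1361]
ee_rot: [[0.0, -0.001, 1.0], [-0.0, 1.0, 0.001], [-1.0, -0.0, 0.0]]
ft_force: [1.7, 0.9, -0.4]
grip_width: 0.051
clock: 14.15
tool_pos: [0.4754, -0.2017, 0.0729]
ee_rot: [[-0.001, -0.004, 1.0], [0.001, 1.0, 0.004], [-1.0, 0.001, -0.001]]
ft_force: [-0.1, 0.5, 1.4]
grip_width: 0.0509
[ 0.4754 -0.2017  0.0729]
green ell px [249.  226.6] centre [ 0.4753 -0.2041  0.02  ] D 63.5 want 64 circ c [ 0.4767 -0.204 ]
dark ell px [ 57.5 248.8] centre [ 0.4917 -0.3309  0.02  ] D 53.9 want 52 circ c [ 0.4923 -0.3309]
```

View pics/w11.png

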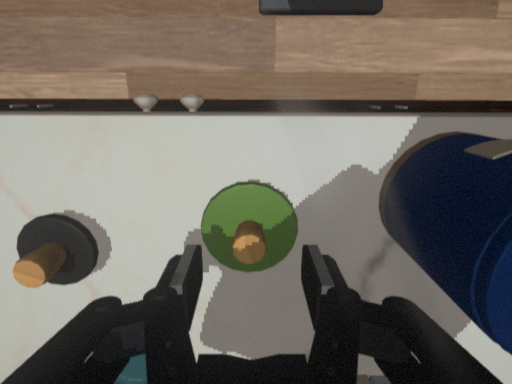

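```bash
python3 -m creep '[{"tx":0.05,"ty":-0.04,"tz":-0.4,"ax":0,"ay":0,"az":0,"hand":0.1},{"tx":0,"ty":0,"tz":-0.4,"ax":0,"ay":0,"az":0,"hand":0},{"tx":0,"ty":0,"tz":-0.17,"ax":0,"ay":0,"az":0,"hand":0},{"tx":0,"ty":0,"tz":0,"ax":0,"ay":0,"az":0,"hand":0},{"tx":0,"ty":0,"tz":0,"ax":0,"ay":0,"az":0,"hand":-0.5},{"tx":0,"ty":0,"tz":0,"ax":0,"ay":0,"az":0,"hand":-1},{"tx":0,"ty":0,"tz":0,"ax":0,"ay":0,"az":0,"hand":-1},{"tx":0,"ty":0,"tz":0,"ax":0,"ay":0,"az":0,"hand":-1},{"tx":0,"ty":0,"tz":0,"ax":0,"ay":0,"az":0,"hand":-1},{"tx":0,"ty":0,"tz":0,"ax":0,"ay":0,"az":0,"hand":-1}]' 45
```

```text
clock: 15.03
tool_pos: [0.4776, -0.2033, 0.0448]
ee_rot: [[0.001, -0.003, 1.0], [-0.0, 1.0, 0.003], [-1.0, -0.0, 0.001]]
ft_force: [-1.2, 1.1, 7.4]
grip_width: 0.0181
```

```bash
python3 -m creep '[{"tx":0,"ty":0,"tz":0.2,"ax":0,"ay":0,"az":0,"hand":-1},{"tx":0,"ty":0,"tz":0.7,"ax":0,"ay":0,"az":0,"hand":-1},{"tx":0,"ty":0,"tz":1,"ax":0,"ay":0,"az":0,"hand":-1},{"tx":0,"ty":0,"tz":1,"ax":0,"ay":0,"az":0,"hand":-1},{"tx":0,"ty":0,"tz":1,"ax":0,"ay":0,"az":0,"hand":-1},{"tx":0,"ty":0,"tz":1,"ax":0,"ay":0,"az":0,"hand":-1},{"tx":0,"ty":0.3,"tz":0.8,"ax":0,"ay":0,"az":0,"hand":-1},{"tx":0,"ty":0.6,"tz":0.3,"ax":0,"ay":0,"az":0,"hand":-1},{"tx":0,"ty":0.9,"tz":0,"ax":0,"ay":0,"az":0,"hand":-1},{"tx":0,"ty":1,"tz":0,"ax":0,"ay":0,"az":0,"hand":-1},{"tx":0,"ty":1,"tz":0,"ax":0,"ay":0,"az":0,"hand":-1},{"tx":0,"ty":1,"tz":0,"ax":0,"ay":0,"az":0,"hand":-1}]'
python3 -m creep '[{"tx":0,"ty":1,"tz":0,"ax":0,"ay":0,"az":0,"hand":-1},{"tx":0,"ty":1,"tz":0,"ax":0,"ay":0,"az":0,"hand":-1},{"tx":0,"ty":1,"tz":0,"ax":0,"ay":0,"az":0,"hand":-1},{"tx":0,"ty":1,"tz":0,"ax":0,"ay":0,"az":0,"hand":-1},{"tx":0,"ty":1,"tz":0,"ax":0,"ay":0,"az":0,"hand":-1},{"tx":0,"ty":1,"tz":0,"ax":0,"ay":0,"az":0,"hand":-1},{"tx":0.1,"ty":1,"tz":0,"ax":0,"ay":0,"az":0,"hand":-1},{"tx":0.1,"ty":1,"tz":0,"ax":0,"ay":0,"az":0,"hand":-1},{"tx":0.1,"ty":1,"tz":0,"ax":0,"ay":0,"az":0,"hand":-1},{"tx":0.1,"ty":1,"tz":0,"ax":0,"ay":0,"az":0,"hand":-1},{"tx":0.1,"ty":1,"tz":0,"ax":0,"ay":0,"az":0,"hand":-1},{"tx":0.1,"ty":1,"tz":0,"ax":0,"ay":0,"az":0,"hand":-1}]'
```

```text
clock: 16.03
tool_pos: [0.477, -0.0579, 0.2248]
ee_rot: [[0.001, -0.003, 1.0], [-0.0, 1.0, 0.003], [-1.0, -0.0, 0.001]]
ft_force: [0.5, 0.4, -0.8]
grip_width: 0.018
clock: 17.03
tool_pos: [0.495, 0.3024, 0.2247]
ee_rot: [[0.0, -0.004, 1.0], [0.0, 1.0, 0.004], [-1.0, 0.0, 0.0]]
ft_force: [1.1, 0.1, -0.4]
grip_width: 0.0177
```

```bash
python3 -m creep '[{"tx":0,"ty":0.6,"tz":0,"ax":0,"ay":0,"az":0,"hand":-1},{"tx":0,"ty":0.2,"tz":0,"ax":0,"ay":0,"az":0,"hand":-1},{"tx":0,"ty":0,"tz":0,"ax":0,"ay":0,"az":0,"hand":-1},{"tx":0,"ty":0,"tz":0,"ax":0,"ay":0,"az":0,"hand":-1}]'
python3 - <<'E'
from h import *
import json
s=readout.read_state();print(np.round(s['tool_pos'],4))
p=camera_params('wrist'); im=get_image('wrist')[:,:,::-1].copy()
cv2.imwrite('pics/w12.png',im)
json.dump({k:np.array(v).tolist() for k,v in p.items()},open('pics/w12.json','w'))
E
```

```text
clock: 17.37
tool_pos: [0.4949, 0.3243, 0.2242]
ee_rot: [[-0.0, -0.004, 1.0], [-0.0, 1.0, 0.004], [-1.0, -0.0, -0.0]]
ft_force: [0.1, -0.2, -0.4]
grip_width: 0.018
[0.4949 0.3243 0.2242]
```

View pics/w12.png

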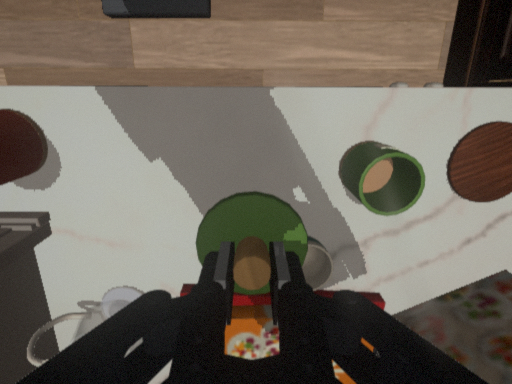

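Run:
```python
from h import *
import json
im=cv2.imread('pics/w12.png'); p=json.load(open('pics/w12.json'))
for t in (75,90,105): rimc(im,p,'green',(391,182),38,64,.072,t)
# held lid: near edge of disc underside, and knob top
zb=.2242-.0448
m=hsvmask(im,'green'); col=np.nonzero(m[180:240,251])[0]+180; print(col.min()); print('near edge+R',np.round(cast(p,(251,col.min()-.5),zb+.012)+[.032,0,0],4))
for r in (236,240,244):
    xs=np.nonzero(m[r,150:330])[0]+150; a,b=cast(p,(xs.min()-.5,r),zb+.02),cast(p,(xs.max()+.5,r),zb+.02); print(r,np.round((a+b)/2,4),round(1000*(b[1]-a[1]),1))
cv2.imwrite('pics/z12.png',cv2.resize(im[225:300,200:305],None,fx=7,fy=7,interpolation=cv2.INTER_NEAREST))
```

```text
green thr 75 px [391.1 183.3] centre [0.4946 0.4564 0.072 ] D 63.3 want 64 circ c [0.4957 0.4565]
   LSQ circle [0.4955 0.4566] D 62.0 139
green thr 90 px [391.4 183.5] centre [0.4947 0.4567 0.072 ] D 63.0 want 64 circ c [0.4959 0.4567]
   LSQ circle [0.4958 0.4567] D 61.7 143
green thr 105 px [391.6 183.6] centre [0.4948 0.4569 0.072 ] D 63.0 want 64 circ c [0.4959 0.4567]
   LSQ circle [0.4958 0.4569] D 61.5 128
192
near edge+R [0.4965 0.3231 0.1914]
236 [0.4877 0.324  0.1994] 60.7
240 [0.4901 0.3237 0.1994] 61.5
244 [0.4926 0.3234 0.1994] 61.2
```

View pics/z12.png

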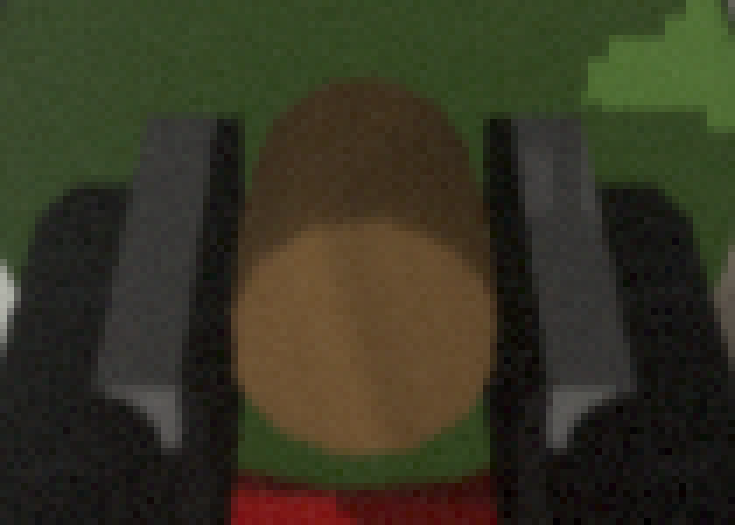

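```bash
python3 -m creep '[{"tx":0.03,"ty":0.5,"tz":0,"ax":0,"ay":0,"az":0,"hand":-1},{"tx":0,"ty":0.9,"tz":0,"ax":0,"ay":0,"az":0,"hand":-1},{"tx":0,"ty":0.9,"tz":0,"ax":0,"ay":0,"az":0,"hand":-1},{"tx":0,"ty":0.9,"tz":0,"ax":0,"ay":0,"az":0,"hand":-1},{"tx":0,"ty":0.8,"tz":-0.3,"ax":0,"ay":0,"az":0,"hand":-1},{"tx":0,"ty":0.45,"tz":-0.7,"ax":0,"ay":0,"az":0,"hand":-1},{"tx":0,"ty":0,"tz":-0.9,"ax":0,"ay":0,"az":0,"hand":-1},{"tx":0,"ty":0,"tz":-0.9,"ax":0,"ay":0,"az":0,"hand":-1},{"tx":0,"ty":0,"tz":-0.35,"ax":0,"ay":0,"az":0,"hand":-1},{"tx":0,"ty":0,"tz":0,"ax":0,"ay":0,"az":0,"hand":-1},{"tx":0,"ty":0,"tz":0,"ax":0,"ay":0,"az":0,"hand":-1}]'
python3 - <<'E'
from h import *
import json
s=readout.read_state();print(np.round(s['tool_pos'],4))
p=camera_params('wrist'); im=get_image('wrist')[:,:,::-1].copy()
cv2.imwrite('pics/w13.png',im)
E
```

```text
clock: 18.33
tool_pos: [0.4965, 0.4579, 0.1299]
ee_rot: [[-0.0, -0.003, 1.0], [-0.0, 1.0, 0.003], [-1.0, -0.0, -0.0]]
ft_force: [0.0, -0.0, -0.4]
grip_width: 0.0179
[0.4965 0.4579 0.1299]
```

View pics/w13.png

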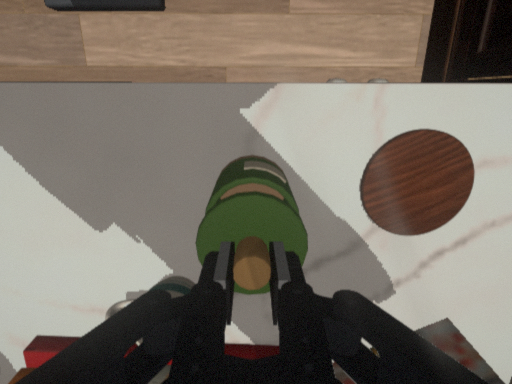

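Well centred. Lower 24 mm.

```bash
python3 -m creep '[{"tx":-0.02,"ty":0,"tz":-0.35,"ax":0,"ay":0,"az":0,"hand":-1},{"tx":0,"ty":0,"tz":-0.3,"ax":0,"ay":0,"az":0,"hand":-1},{"tx":0,"ty":0,"tz":-0.15,"ax":0,"ay":0,"az":0,"hand":-1},{"tx":0,"ty":0,"tz":0,"ax":0,"ay":0,"az":0,"hand":-1},{"tx":0,"ty":0,"tz":0,"ax":0,"ay":0,"az":0,"hand":-1}]'
```

```text
clock: 18.8
tool_pos: [0.4955, 0.4583, 0.1052]
ee_rot: [[-0.0, -0.003, 1.0], [-0.0, 1.0, 0.003], [-1.0, -0.0, -0.0]]
ft_force: [-0.4, -0.1, -0.2]
grip_width: 0.018
```

```bash
python3 -m creep '[{"tx":0,"ty":0,"tz":-0.02,"ax":0,"ay":0,"az":0,"hand":-1},{"tx":0,"ty":0,"tz":0,"ax":0,"ay":0,"az":0,"hand":-0.5},{"tx":0,"ty":0,"tz":0,"ax":0,"ay":0,"az":0,"hand":-0.3},{"tx":0,"ty":0,"tz":0,"ax":0,"ay":0,"az":0,"hand":-0.1},{"tx":0,"ty":0,"tz":0,"ax":0,"ay":0,"az":0,"hand":0},{"tx":0,"ty":0,"tz":0,"ax":0,"ay":0,"az":0,"hand":0},{"tx":0,"ty":0,"tz":0.3,"ax":0,"ay":0,"az":0,"hand":0},{"tx":0,"ty":0,"tz":0.7,"ax":0,"ay":0,"az":0,"hand":0},{"tx":0,"ty":0,"tz":1,"ax":0,"ay":0,"az":0,"hand":0.2},{"tx":0,"ty":0,"tz":1,"ax":0,"ay":0,"az":0,"hand":0.2},{"tx":0,"ty":0,"tz":0.7,"ax":0,"ay":0,"az":0,"hand":0.2},{"tx":0,"ty":0,"tz":0,"ax":0,"ay":0,"az":0,"hand":0.2}]'
python3 - <<'E'
from h import *
import json
s=readout.read_state();print(np.round(s['tool_pos'],4))
p=camera_params('wrist'); im=get_image('wrist')[:,:,::-1].copy()
cv2.imwrite('pics/w14.png',im)
im=get_image('scene')[:,:,::-1].copy()[120:220,160:270]
cv2.imwrite('pics/s14.png',cv2.resize(im,None,fx=5,fy=5,interpolation=cv2.INTER_CUBIC))
E
```

```text
clock: 19.8
tool_pos: [0.4974, 0.4599, 0.2218]
ee_rot: [[0.006, -0.003, 1.0], [0.005, 1.0, 0.003], [-1.0, 0.005, 0.006]]
ft_force: [0.6, -0.3, 0.7]
grip_width: 0.0511
[0.4974 0.4599 0.2218]
```

View pics/w14.png

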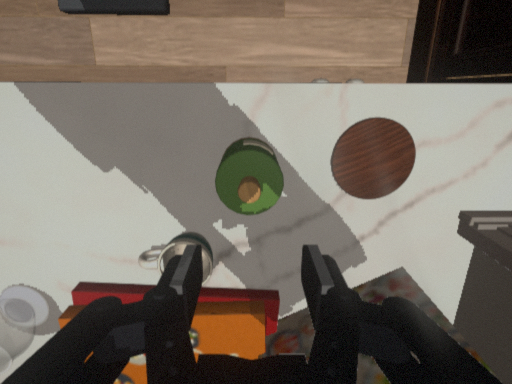

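View pics/s14.png

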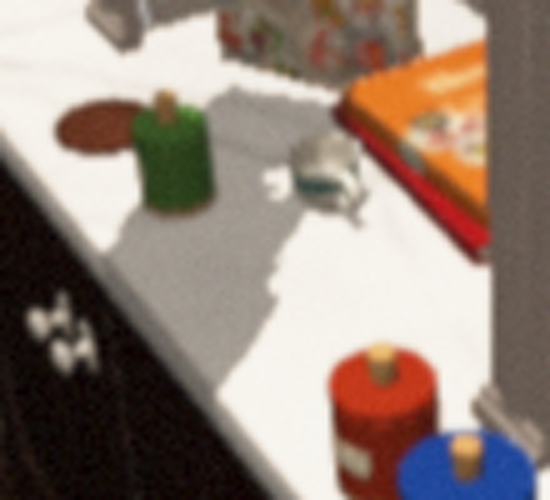

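```bash
python3 -m creep '[{"tx":0,"ty":-0.5,"tz":0,"ax":0,"ay":0,"az":0,"hand":0.2},{"tx":-0.1,"ty":-0.9,"tz":0,"ax":0,"ay":0,"az":0,"hand":0.2},{"tx":0,"ty":-1,"tz":0,"ax":0,"ay":0,"az":0,"hand":0.2},{"tx":0,"ty":-1,"tz":0,"ax":0,"ay":0,"az":0,"hand":0.2},{"tx":0,"ty":-1,"tz":0,"ax":0,"ay":0,"az":0,"hand":0.2},{"tx":0,"ty":-1,"tz":0,"ax":0,"ay":0,"az":0,"hand":0.2},{"tx":0,"ty":-1,"tz":0,"ax":0,"ay":0,"az":0,"hand":0.2},{"tx":0,"ty":-1,"tz":0,"ax":0,"ay":0,"az":0,"hand":0.2},{"tx":0,"ty":-1,"tz":0,"ax":0,"ay":0,"az":0,"hand":0.2},{"tx":0,"ty":-1,"tz":0,"ax":0,"ay":0,"az":0,"hand":0.2},{"tx":0,"ty":-1,"tz":0,"ax":0,"ay":0,"az":0,"hand":0.2},{"tx":0,"ty":-1,"tz":0,"ax":0,"ay":0,"az":0,"hand":0.2}]'
python3 -m creep '[{"tx":0,"ty":-1,"tz":0,"ax":0,"ay":0,"az":0,"hand":0.2},{"tx":0,"ty":-1,"tz":0,"ax":0,"ay":0,"az":0,"hand":0.2},{"tx":0,"ty":-1,"tz":0,"ax":0,"ay":0,"az":0,"hand":0.2},{"tx":0,"ty":-1,"tz":0,"ax":0,"ay":0,"az":0,"hand":0.2},{"tx":0,"ty":-1,"tz":0,"ax":0,"ay":0,"az":0,"hand":0.2},{"tx":0,"ty":-1,"tz":0,"ax":0,"ay":0,"az":0,"hand":0.2},{"tx":0,"ty":-1,"tz":0,"ax":0,"ay":0,"az":0,"hand":0.2},{"tx":0,"ty":-1,"tz":0,"ax":0,"ay":0,"az":0,"hand":0.2},{"tx":0,"ty":-1,"tz":0,"ax":0,"ay":0,"az":0,"hand":0.2},{"tx":0,"ty":-1,"tz":0,"ax":0,"ay":0,"az":0,"hand":0.2},{"tx":0,"ty":-1,"tz":0,"ax":0,"ay":0,"az":0,"hand":0.2},{"tx":0,"ty":-1,"tz":0,"ax":0,"ay":0,"az":0,"hand":0.2}]'
python3 -m creep '[{"tx":0,"ty":-1,"tz":0,"ax":0,"ay":0,"az":0,"hand":0.2},{"tx":0,"ty":-0.8,"tz":0,"ax":0,"ay":0,"az":0,"hand":0.2},{"tx":0,"ty":-0.2,"tz":0,"ax":0,"ay":0,"az":0,"hand":0.2},{"tx":0,"ty":0,"tz":0,"ax":0,"ay":0,"az":0,"hand":0.2},{"tx":0,"ty":0,"tz":0,"ax":0,"ay":0,"az":0,"hand":0.2}]'
python3 - <<'E'
from h import *
import json
s=readout.read_state();print(np.round(s['tool_pos'],4))
p=camera_params('wrist'); im=get_image('wrist')[:,:,::-1].copy()
cv2.imwrite('pics/w15.png',im)
json.dump({k:np.array(v).tolist() for k,v in p.items()},open('pics/w15.json','w'))
lid(im,p,'dark',(250,200),90,52)
E
```

```text
clock: 20.9
tool_pos: [0.4916, 0.1149, 0.2151]
ee_rot: [[-0.002, -0.004, 1.0], [-0.0, 1.0, 0.004], [-1.0, -0.0, -0.002]]
ft_force: [0.6, -0.8, -1.5]
grip_width: 0.0514
clock: 21.9
tool_pos: [0.4917, -0.2448, 0.2151]
ee_rot: [[-0.001, -0.003, 1.0], [0.001, 1.0, 0.003], [-1.0, 0.001, -0.001]]
ft_force: [1.8, 0.8, -0.1]
grip_width: 0.0515
clock: 22.32
tool_pos: [0.492, -0.303, 0.2151]
ee_rot: [[-0.001, -0.003, 1.0], [0.001, 1.0, 0.003], [-1.0, 0.001, -0.001]]
ft_force: [0.1, 0.1, -0.6]
grip_width: 0.051
[ 0.492  -0.303   0.2151]
dark ell px [224.4 173. ] centre [ 0.4929 -0.3329  0.02  ] D 50.5 want 52 circ c [ 0.4935 -0.3329]
```

View pics/w15.png

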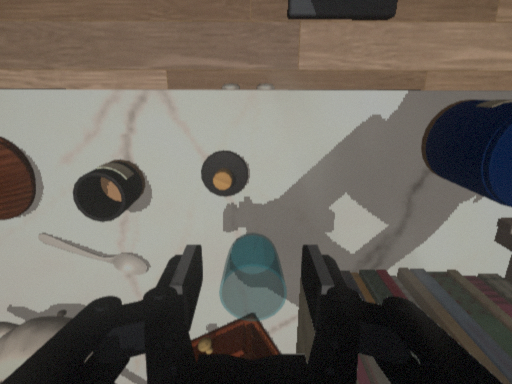

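Run:
```python
from h import *
import json
im=cv2.imread('pics/w15.png'); p=json.load(open('pics/w15.json'))
for uv,z,nm in [((250,250),0.02,'')]: pass
print('tumbler top px(253,300) @.084',np.round(cast(p,(253,293),.084),3))
z=im[145:235,60:160]; z=cv2.convertScaleAbs(z,alpha=2.5); cv2.imwrite('pics/z15.png',cv2.resize(z,None,fx=6,fy=6,interpolation=cv2.INTER_NEAREST))
```

```text
tumbler top px(253,300) @.084 [ 0.6   -0.302  0.084]
```

View pics/z15.png

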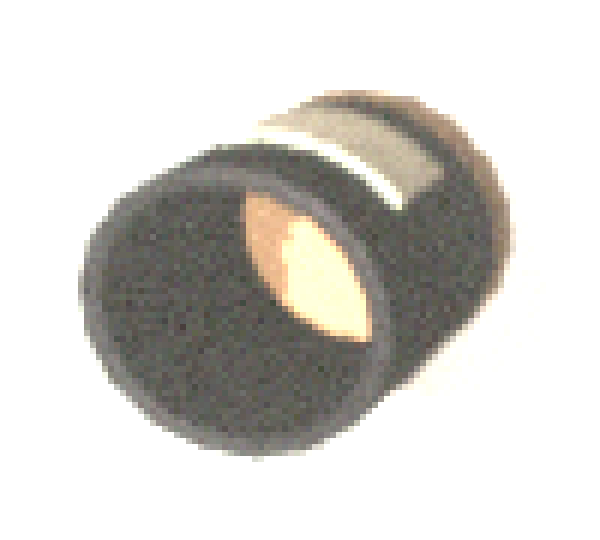

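```bash
cat >> h.py <<'E'
def rimsil(im,p,uv,h,box,amin,amax,thr=60):
    # dark silhouette boundary, only the arc away from the body (image angles amin..amax deg about uv)
    x0,y0,x1,y1=box; g=cv2.cvtColor(im,cv2.COLOR_BGR2GRAY); b=np.zeros_like(g); b[y0:y1,x0:x1]=(g[y0:y1,x0:x1]<thr)
    n,l,st,c=cv2.connectedComponentsWithStats(b); i=l[int(uv[1])+8,int(uv[0])]
    cn=max(cv2.findContours((l==i).astype(np.uint8),0,1)[0],key=len)[:,0].astype(float)
    d=cn-uv; u=d/np.linalg.norm(d,axis=1,keepdims=True); a=np.degrees(np.arctan2(d[:,1],d[:,0]))%360
    k=(a>amin)&(a<amax); q=cn[k]+.5*u[k]
    c,D,n=circ([cast(p,t,h)[:2] for t in q]); print('arc circle',np.round(c,4),'D',round(D*1000,1),n)
E
python3 - <<'E'
from h import *
import json
im=cv2.imread('pics/w15.png'); p=json.load(open('pics/w15.json'))
for thr in (50,70,90,110):rimsil(im,p,(99,195),.060,(60,150,160,235),60,215,thr)
for q in [(99.2,196)]: print(np.round(cast(p,q,.06),4))
for q in [(73,193),(125.8,199),(95,171.7),(101,220.8)]: print(np.round(cast(p,q,.06),4))
E
```

```text
arc circle [ 0.5058 -0.451 ] D 48.1 62
arc circle [ 0.5071 -0.4525] D 49.4 61
arc circle [ 0.5072 -0.4527] D 50.1 62
arc circle [ 0.5074 -0.4527] D 50.6 62
[ 0.506 -0.452  0.06 ]
[ 0.5029 -0.477   0.06  ]
[ 0.509  -0.4265  0.06  ]
[ 0.4816 -0.4522  0.06  ]
[ 0.5322 -0.4543  0.06  ]
```

```bash
python3 -m creep '[{"tx":0.05,"ty":-0.5,"tz":0,"ax":0,"ay":0,"az":0,"hand":0.2},{"tx":0,"ty":-0.46,"tz":-0.6,"ax":0,"ay":0,"az":0,"hand":0.2},{"tx":0,"ty":0,"tz":-0.9,"ax":0,"ay":0,"az":0,"hand":0.2},{"tx":0,"ty":0,"tz":-1,"ax":0,"ay":0,"az":0,"hand":0.2},{"tx":0,"ty":0,"tz":-1,"ax":0,"ay":0,"az":0,"hand":0.2},{"tx":0,"ty":0,"tz":-0.8,"ax":0,"ay":0,"az":0,"hand":0.2},{"tx":0,"ty":0,"tz":-0.4,"ax":0,"ay":0,"az":0,"hand":0.2},{"tx":0,"ty":0,"tz":0,"ax":0,"ay":0,"az":0,"hand":0.2},{"tx":0,"ty":0,"tz":0,"ax":0,"ay":0,"az":0,"hand":0.2}]'
python3 - <<'E'
from h import *
import json
s=readout.read_state();print(np.round(s['tool_pos'],4))
p=camera_params('wrist'); im=get_image('wrist')[:,:,::-1].copy()
cv2.imwrite('pics/w16.png',im)
json.dump({k:np.array(v).tolist() for k,v in p.items()},open('pics/w16.json','w'))
lid(im,p,'dark',(250,220),50,52)
E
```

```text
clock: 23.12
tool_pos: [0.4943, -0.3321, 0.0751]
ee_rot: [[-0.0, -0.004, 1.0], [0.0, 1.0, 0.004], [-1.0, 0.0, -0.0]]
ft_force: [0.2, -0.1, 0.5]
grip_width: 0.0515
[ 0.4943 -0.3321  0.0751]
dark ell px [250.6 222.6] centre [ 0.4924 -0.3335  0.02  ] D 52.1 want 52 circ c [ 0.4934 -0.3335]
```

View pics/w16.png

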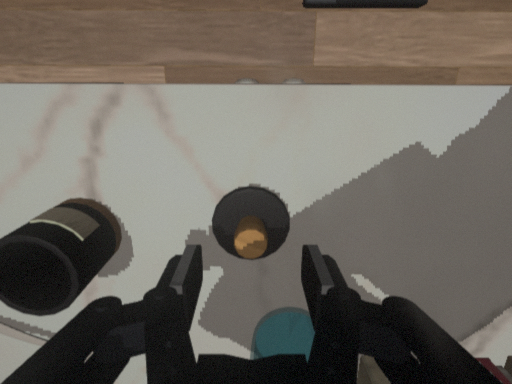

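```bash
python3 -m creep '[{"tx":0,"ty":-0.02,"tz":-0.4,"ax":0,"ay":0,"az":0,"hand":0.1},{"tx":0,"ty":0,"tz":-0.4,"ax":0,"ay":0,"az":0,"hand":0},{"tx":0,"ty":0,"tz":-0.22,"ax":0,"ay":0,"az":0,"hand":0},{"tx":0,"ty":0,"tz":0,"ax":0,"ay":0,"az":0,"hand":0},{"tx":0,"ty":0,"tz":0,"ax":0,"ay":0,"az":0,"hand":-0.5},{"tx":0,"ty":0,"tz":0,"ax":0,"ay":0,"az":0,"hand":-1},{"tx":0,"ty":0,"tz":0,"ax":0,"ay":0,"az":0,"hand":-1},{"tx":0,"ty":0,"tz":0,"ax":0,"ay":0,"az":0,"hand":-1},{"tx":0,"ty":0,"tz":0,"ax":0,"ay":0,"az":0,"hand":-1},{"tx":0,"ty":0,"tz":0,"ax":0,"ay":0,"az":0,"hand":-1}]' 45
```

```text
clock: 24.0
tool_pos: [0.4942, -0.3331, 0.0445]
ee_rot: [[0.0, -0.003, 1.0], [-0.0, 1.0, 0.003], [-1.0, -0.0, 0.0]]
ft_force: [-0.2, -0.3, 2.0]
grip_width: 0.0179
```

Lift and look at the grey canister from the side.

```bash
python3 -m creep '[{"tx":0,"ty":0,"tz":0.2,"ax":0,"ay":0,"az":0,"hand":-1},{"tx":0,"ty":0,"tz":0.7,"ax":0,"ay":0,"az":0,"hand":-1},{"tx":0,"ty":0,"tz":1,"ax":0,"ay":0,"az":0,"hand":-1},{"tx":0,"ty":0,"tz":1,"ax":0,"ay":0,"az":0,"hand":-1},{"tx":0,"ty":0,"tz":1,"ax":0,"ay":0,"az":0,"hand":-1},{"tx":0,"ty":0,"tz":0.6,"ax":0,"ay":0,"az":0,"hand":-1},{"tx":0,"ty":-0.4,"tz":0,"ax":0,"ay":0,"az":0,"hand":-1},{"tx":0,"ty":0,"tz":0,"ax":0,"ay":0,"az":0,"hand":-1},{"tx":0,"ty":0,"tz":0,"ax":0,"ay":0,"az":0,"hand":-1}]'
python3 - <<'E'
from h import *
import json
s=readout.read_state();print(np.round(s['tool_pos'],4))
p=camera_params('wrist'); im=get_image('wrist')[:,:,::-1].copy()
cv2.imwrite('pics/w17.png',im)
json.dump({k:np.array(v).tolist() for k,v in p.items()},open('pics/w17.json','w'))
E
```

```text
clock: 24.75
tool_pos: [0.4937, -0.3453, 0.1789]
ee_rot: [[-0.0, -0.003, 1.0], [0.0, 1.0, 0.003], [-1.0, 0.0, -0.0]]
ft_force: [-0.4, 0.3, -0.7]
grip_width: 0.0182
[ 0.4937 -0.3453  0.1789]
```

View pics/w17.png

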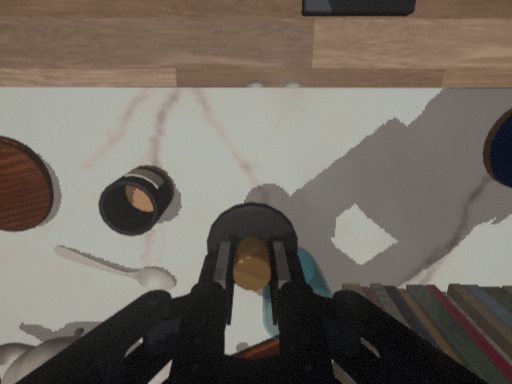

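Run:
```python
from h import *
import json
im=cv2.imread('pics/w17.png'); p=json.load(open('pics/w17.json'))
for thr in (60,80,100,120):rimsil(im,p,(129,208),.060,(85,155,185,245),60,215,thr)
z=im[155:245,85:185]; z=cv2.convertScaleAbs(z,alpha=2.5); cv2.imwrite('pics/z17.png',cv2.resize(z,None,fx=6,fy=6,interpolation=cv2.INTER_NEAREST))
```

```text
arc circle [ 0.5073 -0.4529] D 48.7 68
arc circle [ 0.5072 -0.4528] D 49.7 68
arc circle [ 0.5072 -0.4527] D 50.5 70
arc circle [ 0.5072 -0.4527] D 50.8 70
```

View pics/z17.png

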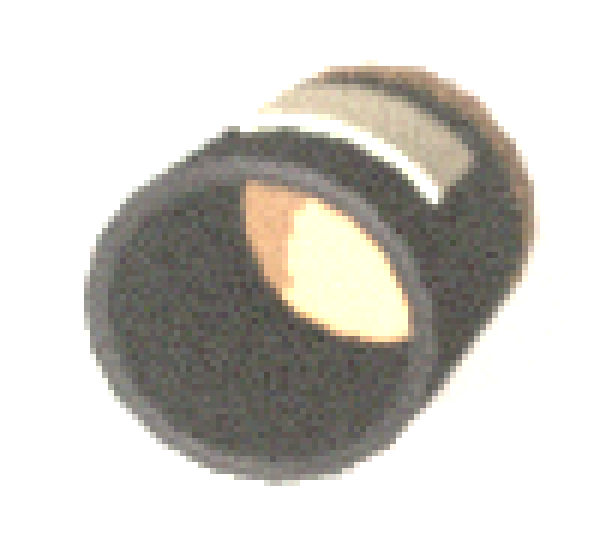

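```bash
python3 -m creep '[{"tx":0.06,"ty":-0.5,"tz":0,"ax":0,"ay":0,"az":0,"hand":-1},{"tx":0.2,"ty":-0.9,"tz":0,"ax":0,"ay":0,"az":0,"hand":-1},{"tx":0.2,"ty":-0.9,"tz":0,"ax":0,"ay":0,"az":0,"hand":-1},{"tx":0,"ty":-0.8,"tz":-0.3,"ax":0,"ay":0,"az":0,"hand":-1},{"tx":0,"ty":-0.45,"tz":-0.6,"ax":0,"ay":0,"az":0,"hand":-1},{"tx":0,"ty":0,"tz":-0.7,"ax":0,"ay":0,"az":0,"hand":-1},{"tx":0,"ty":0,"tz":-0.4,"ax":0,"ay":0,"az":0,"hand":-1},{"tx":0,"ty":0,"tz":0,"ax":0,"ay":0,"az":0,"hand":-1},{"tx":0,"ty":0,"tz":0,"ax":0,"ay":0,"az":0,"hand":-1}]'
python3 - <<'E'
from h import *
import json
s=readout.read_state();print(np.round(s['tool_pos'],4))
p=camera_params('wrist'); im=get_image('wrist')[:,:,::-1].copy()
cv2.imwrite('pics/w18.png',im)
im=get_image('scene')[:,:,::-1].copy()[260:350,290:390]
cv2.imwrite('pics/s18.png',cv2.resize(im,None,fx=5,fy=5,interpolation=cv2.INTER_CUBIC))
E
```

```text
clock: 25.55
tool_pos: [0.5074, -0.4507, 0.1183]
ee_rot: [[-0.002, -0.004, 1.0], [0.002, 1.0, 0.004], [-1.0, 0.002, -0.002]]
ft_force: [-0.1, 0.7, 0.2]
grip_width: 0.0179
[ 0.5074 -0.4507  0.1183]
```

View pics/w18.png

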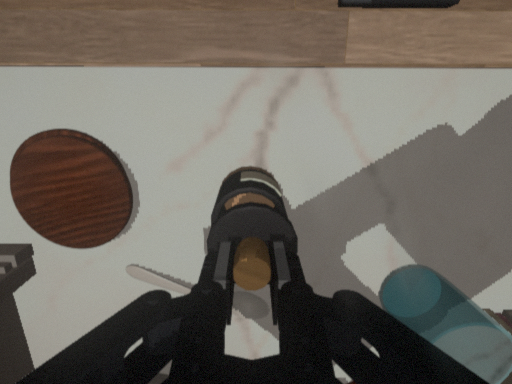

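View pics/s18.png

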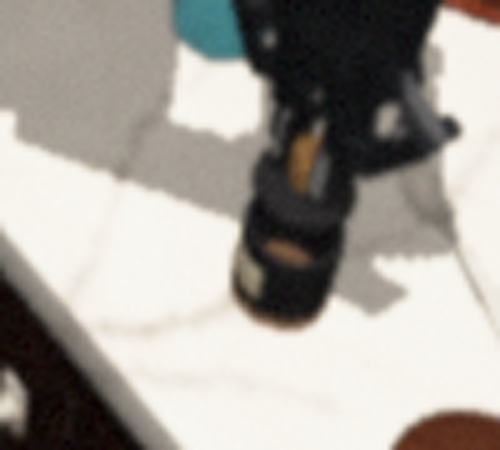

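```bash
python3 -m creep '[{"tx":0,"ty":-0.04,"tz":-0.35,"ax":0,"ay":0,"az":0,"hand":-1},{"tx":0,"ty":0,"tz":-0.3,"ax":0,"ay":0,"az":0,"hand":-1},{"tx":0,"ty":0,"tz":-0.15,"ax":0,"ay":0,"az":0,"hand":-1},{"tx":0,"ty":0,"tz":0,"ax":0,"ay":0,"az":0,"hand":-1},{"tx":0,"ty":0,"tz":0,"ax":0,"ay":0,"az":0,"hand":-1}]'
```

```text
clock: 26.07
tool_pos: [0.5077, -0.4525, 0.0948]
ee_rot: [[-0.001, -0.004, 1.0], [0.001, 1.0, 0.004], [-1.0, 0.001, -0.001]]
ft_force: [-0.1, 0.1, -0.0]
grip_width: 0.0183
```

```bash
python3 -m creep '[{"tx":0,"ty":0,"tz":-0.06,"ax":0,"ay":0,"az":0,"hand":-1},{"tx":0,"ty":0,"tz":0,"ax":0,"ay":0,"az":0,"hand":-1},{"tx":0,"ty":0,"tz":0,"ax":0,"ay":0,"az":0,"hand":-0.5},{"tx":0,"ty":0,"tz":0,"ax":0,"ay":0,"az":0,"hand":-0.3},{"tx":0,"ty":0,"tz":0,"ax":0,"ay":0,"az":0,"hand":-0.1},{"tx":0,"ty":0,"tz":0,"ax":0,"ay":0,"az":0,"hand":0},{"tx":0,"ty":0,"tz":0,"ax":0,"ay":0,"az":0,"hand":0},{"tx":0,"ty":0,"tz":0.3,"ax":0,"ay":0,"az":0,"hand":0},{"tx":0,"ty":0,"tz":0.7,"ax":0,"ay":0,"az":0,"hand":0},{"tx":0,"ty":0,"tz":1,"ax":0,"ay":0,"az":0,"hand":0.2},{"tx":0,"ty":0,"tz":1,"ax":0,"ay":0,"az":0,"hand":0.2},{"tx":0,"ty":0,"tz":1,"ax":0,"ay":0,"az":0,"hand":0.2}]'
python3 -m creep '[{"tx":-0.5,"ty":0.3,"tz":0.5,"ax":0,"ay":0,"az":0,"hand":0.2},{"tx":-0.5,"ty":0.3,"tz":0.5,"ax":0,"ay":0,"az":0,"hand":0.2},{"tx":0,"ty":0,"tz":0,"ax":0,"ay":0,"az":0,"hand":0.2},{"tx":0,"ty":0,"tz":0,"ax":0,"ay":0,"az":0,"hand":0.2}]'
python3 - <<'E'
from h import *
import json
s=readout.read_state();print(np.round(s['tool_pos'],4))
p=camera_params('wrist'); im=get_image('wrist')[:,:,::-1].copy()
cv2.imwrite('pics/w19.png',im)
im=get_image('scene')[:,:,::-1].copy()
cv2.imwrite('pics/s19.png',cv2.resize(im[130:350,170:390],None,fx=2.7,fy=2.7,interpolation=cv2.INTER_CUBIC))
im=get_image('top')[:,:,::-1].copy(); cv2.imwrite('pics/t19.png',cv2.resize(im[150:240,80:430],None,fx=2.28,fy=2.28,interpolation=cv2.INTER_CUBIC))
E
```

```text
clock: 27.07
tool_pos: [0.5077, -0.4525, 0.2154]
ee_rot: [[-0.0, -0.003, 1.0], [0.0, 1.0, 0.003], [-1.0, 0.0, -0.0]]
ft_force: [0.1, -0.7, 0.4]
grip_width: 0.0511
clock: 27.4
tool_pos: [0.4779, -0.4349, 0.2453]
ee_rot: [[0.002, -0.003, 1.0], [-0.002, 1.0, 0.003], [-1.0, -0.002, 0.002]]
ft_force: [0.8, 0.1, -0.8]
grip_width: 0.0508
[ 0.4779 -0.4349  0.2453]
```

View pics/w19.png

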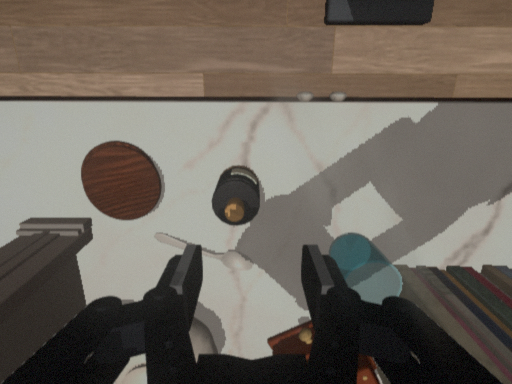

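View pics/s19.png

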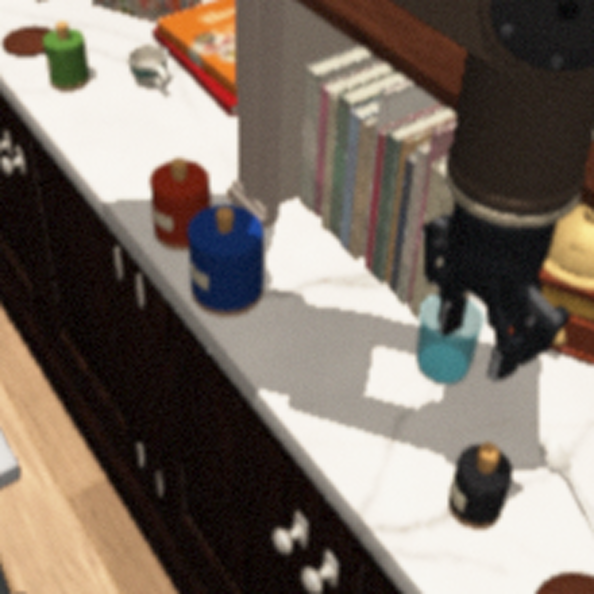

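View pics/t19.png

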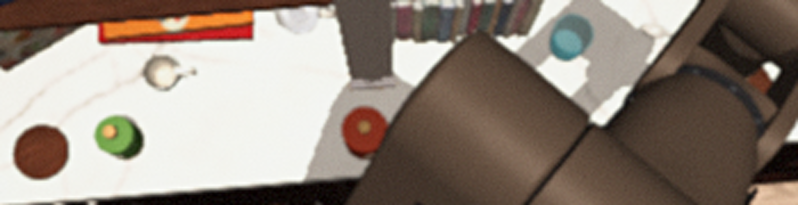

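Run:
```python
from h import *
im=get_image('scene')[:,:,::-1].copy(); p=camera_params('scene')
tiles=[]
for n,(x,y,h) in {'green':(.4955,.4567,.072),'rust':(.468,.052,.084),'blue':(.4595,-.0703,.096),'grey':(.507,-.4527,.06)}.items():
    q=proj(p,(x,y,h+.034)); 
    hsv=cv2.cvtColor(im,cv2.COLOR_BGR2HSV); m=((hsv[...,0]>9)&(hsv[...,0]<24)&(hsv[...,1]>90)&(hsv[...,2]>60)).astype(np.uint8)
    u,v=np.round(q).astype(int); sub=m[v-10:v+14,u-9:u+10]; ys,xs=np.nonzero(sub)
    print(n,'knob top expected',np.round(q,1),'knob px x %.1f top row %d bottom row %d'%(xs.mean()+u-9,ys.min()+v-10,ys.max()+v-10),'expected top-back/foot rows',np.round(proj(p,(x+.006,y+.008,h+.034))[1],1),np.round(proj(p,(x,y,h+.008))[1],1))
    u,v=np.round(proj(p,(x,y,h/2))).astype(int); tiles.append(cv2.resize(im[v-25:v+22,u-20:u+20],None,fx=4.8,fy=4.8,interpolation=cv2.INTER_CUBIC)[:225,:192])
cv2.imwrite('pics/tiles.png',np.hstack(tiles))
```

```text
green knob top expected [191.9 138.3] knob px x 189.5 top row 138 bottom row 149 expected top-back/foot rows 137.1 143.7
rust knob top expected [235.1 189.3] knob px x 235.7 top row 189 bottom row 196 expected top-back/foot rows 187.5 195.4
blue knob top expected [252.4 207.9] knob px x 252.9 top row 207 bottom row 215 expected top-back/foot rows 205.8 214.1
grey knob top expected [350.  296.4] knob px x 350.2 top row 294 bottom row 305 expected top-back/foot rows 293.0 302.4
```

View pics/tiles.png

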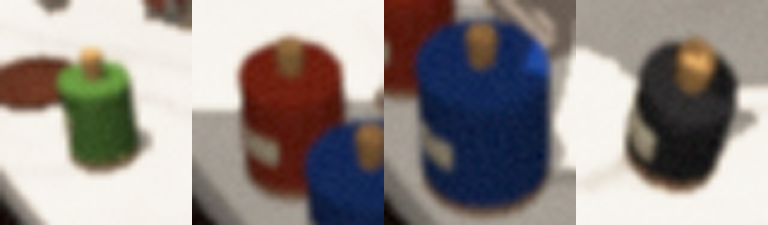

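```bash
python3 -c "
from rig import order; print(order.sign_off())"
```

```text
the job is handed in; nothing more can be done
None
```

All four lids are on their own canisters: blue, then rust-red, green and dark grey. The job was handed in at about 27.6 s on the robot's clock, with the arm clear and 0.245 m above the counter.

- **Seating:** In the last pictures every lid looked flush and level. The rust, blue and grey knob tops were within about 1–2 pixels of where a fully seated lid puts them.
- **Disagreeing check:** The green knob's column was 2.4 pixels off and its foot row about 5 pixels off. I put this down to the brown disc behind it falling into the colour mask. The zoomed view shows that lid flush.
- **Canisters and bystanders:** The canisters look upright and in place. I saw no sign that the glass or the cup had been disturbed, and both are still open; I checked that by eye only.
- **Forces:** The largest wrist force I read was about 8 N, while gripping the blue lid's knob. I read it only at the end of each move.

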